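# Scoop a ball knob out of the parts canister

## Robot

A 6-joint arm with a two-finger parallel gripper is mounted at the origin on the work surface. World frame = base frame: x ahead of the robot, y to its left, z up, the work surface at z = 0. Lengths are in m, angles in rad, forces in N, time in s.
With the tool pointing down it reaches from about 0.375 to 0.9 m from the base axis. Payload 3.1 kg.
Tool frame: the origin (TCP) lies at the very end of the fingers, on their centre line; the grasp point (between the pads) lies 19 mm behind it; z points along the fingers, y is the direction in which the jaws open and shut (so a half turn about z gives the same grasp; the last joint's range is limited). The gripper opens to 87 mm and grips with 3 to 60 N. Pads are 19 mm wide; open, the fingers measure 117 mm over their backs; the gripper's body (75 mm by 190 mm) begins 51 mm behind the grasp point.
Start: joints at [-1.484, 0.527, 1.433, -0, 1.181, -0.178], TCP at [0.164, -0.603, 0.223] pointing down, gripper open.
Joint ranges: [-3.08, 3.08], [-0.75, 2.2], [0.22, 2.44], [-1.43, 4.57], [0, 2.65], [-2.85, 2.85]. Speed limits (rad/s): [2.79, 2.79, 3.14, 3.14, 3.14, 3.14].

## Interface

Orientations are given as a unit quaternion [x, y, z, w].
In Python, from rig import robot, optics gives the robot as it stands.
- The arm moves only by the shell command python3 -m inch 'ROWS' [FORCE]. ROWS is JSON, a list of rows, each an object of numbers: "ax", "ay", "az": the turn, a rotation vector about the tool's x, y, z in rad; "dx", "dy", "dz": the shift along the tool's x, y, z in mm; "gripper": the opening in per cent of the stroke, from 0 (shut) to 100 (fully open). In form: [{"ax": .., "ay": .., "az": .., "dx": .., "dy": .., "dz": .., "gripper": ..}, ...]. A call has 1 to 8 rows; each row shifts and turns the commanded pose from where the row before left it, along the tool's axes as they then stand; what a row does not reach is not made up. A row lasts 1/10 s, in which the tool goes at most 50 mm and 8.59 degrees, less where a joint would pass 70% of its speed; a pose out of reach is approached as far as the arm can. A call with a gripper value outside its range is refused whole. The fingers move at their own pace and stop on an object; FORCE is the grip in N (left out, the last holds). Time passes only in rows, so rows that do not move let the fingers close. It gives the time, the measured TCP pose, the force and the opening at its end, in the units of the state.
- robot.get_obs(): the state, without advancing time (a new reading comes with each control period).
- optics.camera(name): name is "scene" or "top" or "wrist"; returns a dict with "img" (400x640x3 uint8, red, green, blue), "depth" (400x640 float32, m along the optical axis (not along the pixel's ray), 0 where there is no reading), "camera_matrix" (3x3 intrinsics, pixels), "position" and "attitude" of the camera in the world. Camera axes: x right, y up, looking along -z (the intrinsics and any distortion apply to the point x, -y, -z); pixel columns grow to the right and rows downward; lengths in m; the calibration is good to about 2 mm. The wrist camera is an equidistant fisheye: a pixel r from the principal point sees the ray r / f radians off the axis. A picture is of the moment at which its call begins.
- robot.hand_in(): hands the job in, once; it reports no verdict.
The state is a dict: "time": time; "q": joint angles; "joint_velocities": joint speeds; "joint_torque": joint torques, N m; "position": TCP position; "tool_rot": TCP orientation; "ft_force": force on the tool from outside, world axes, zero at the start; "moment": the same for the moment, N m; "grip_width": finger opening in m.
Only numpy, scipy, OpenCV 4.12 (cv2) and the standard library are available. Lean on these libraries where they do the work, as an engineer would, in place of code of your own. Each camera call takes 0.05 s, during which the arm holds its last target.

## Task

Take the small scoop by its orange grip, angle it into the narrow mouth of the clear canister that holds the green ball knob, scoop the knob up and right the scoop to lift it out. Then stand the scoop upright on the blue mat with the green knob still in its pan, and let go. Lift the knob with the scoop only: the fingers must not touch it.

Things in the scene. Friction and masses are not known exactly. Their poses are not given: they have to be found in the camera images.
- scoop_grip (a point): Centre of the scoop's orange grip: 18 mm wide (y), 24 thick, 50 long, on a slim handle leaning 12 deg back from vertical (upper end towards -0.21, 0, 0.98). Scoop is loose, 180 g, stands on its flat steel pan. Axes: x level, forward to the pan's open lip; y across; z up as it stands. From here (x, z mm): middle of the flat underside (+42, -109), its rear end (+22, -109), lip (+80, -100).
- scoop_lip (a point): Underside of the front edge of the scoop's lip, on its centre line; axes as the grip's. Pan: 60 mm wide outside, 56 inside, sides and back 28 high, 2 mm plate; flat floor 40 mm long, then a 20 mm lip bent up 25 deg, open in front: pitch it 25 to 40 deg nose-down to slide the lip along a floor. Grip it hard: pressing the lip on a floor turns it in the fingers. A knob in the pan has its centre about 20 to 40 mm behind this point.
- canister: Clear plastic canister, blue rim, white floor, with the green knob; fixed. Outside 162 (x) x 90 (y) x 83 mm high. Origin: centre of underside; x level, roughly away from the robot; z up. Mouth 120 x 84 mm, centred; inside 156 x 84. Inner floor falls 10 deg from x -78 (26 high) to a crease at x +45 (4 high), then a ramp rises 60 deg to x +78. A twin canister (red knob) may swap places with it.
- knob_center (a point): Centre of the green ball knob: 34 mm hard plastic ball, 40 g, small brass insert. It rolls and rests in the crease of the canister's floor, about 36 mm to +x of the canister's origin, 23 mm above the bench, up to 15 mm off the middle sideways. A scoop lip pushed along the floor towards +x drives it against the ramp and slides under it.
- mat: Flat blue mat fixed on the bench, 180 mm (x) by 140 mm (y), 3 mm thick. Origin: centre of its underside; z up. The mat and the scoop may change sides.
Things that resemble listed ones, but are neither listed nor needed, are in the scene too. Several things look just like the mat: the one meant starts farthest to the robot's left.

How it is judged:
On the way:
1. the green knob rides in the scoop's pan, lifted clear above the canister's rim (x of knob_center in the frame of scoop_grip between 0.031 and 0.077 m and y of knob_center in the frame of scoop_grip between -0.021 and 0.021 m and z of knob_center in the frame of scoop_grip between -0.099 and -0.067 m and height (world z) of knob_center above 0.105 m), for 0.2 s.
At the end, for the whole second after the job is handed in: The scoop stands on the mat, upright within 10 degrees, with the green knob in its pan and within the mat's outline (at least 10 mm inside its edges), knob centre less than 36 mm above the bench (x of knob_center in the frame of scoop_grip between 0.031 and 0.077 m and y of knob_center in the frame of scoop_grip between -0.021 and 0.021 m and z of knob_center in the frame of scoop_grip between -0.099 and -0.067 m and x of knob_center in the frame of mat between -0.08 and 0.08 m and y of knob_center in the frame of mat between -0.06 and 0.06 m and height (world z) of knob_center below 0.036 m and angle between scoop_grip's own z axis and vertical below 0.17 rad); the robot touches nothing.
It fails at once if the fingers touch the green knob (contact force between the fingers and knob above 0.5 N).
It also fails if it takes over 58 s, if anything falls off the work surface, if the arm or the gripper's body presses on something with over 40 N, if the wrist force passes 120 N, or if a joint passes its speed limit or range.

## Working session

There is one attempt and no reset: what is moved stays moved. The work goes in short steps, Python scripts to look and compute and a shell command to move; the robot and the scene stay as the last step left them, time stands still between calls to the robot, and variables do not carry over. Pictures are saved under pics/ and viewed, and the job is handed in when it is done.

```bash
ls; mkdir -p pics; python3 - <<'E'
from rig import robot, optics
import cv2
o=robot.get_obs(); print(o)
for n in ("scene","top","wrist"):
    c=optics.camera(n); cv2.imwrite(f"pics/a_{n}.png",c["img"][:,:,::-1]); print(n,c["camera_matrix"],c["position"],c["attitude"],[k for k in c])
E
```

```text
pics
{'time': 0.0, 'q': array([-1.48449300e+00,  5.28474734e-01,  1.43389803e+00, -2.86830923e-05,
        1.18138010e+00, -1.78517082e-01]), 'joint_velocities': array([-9.96914783e-04, -9.98292896e-05,  4.11402105e-04,  4.11392693e-04,
       -1.18405959e-03, -2.09405481e-04]), 'joint_torque': array([ 2.14809996e-03, -4.40027189e+01, -1.76596212e+01,  6.34052069e-02,
        5.82820375e-02, -1.52560065e-04]), 'position': array([ 0.16353134, -0.60247195,  0.22156773]), 'tool_rot': array([ 9.91245270e-01,  1.32028967e-01,  3.65347105e-05, -1.07956644e-03]), 'ft_force': array([0.87116512, 0.74331999, 0.03605939]), 'moment': array([ 0.02017748, -0.00545558,  0.08146638]), 'grip_width': 0.0868589387439587}
scene [[491.96466087   0.         326.96841651]
 [  0.         491.96466087 193.9914829 ]
 [  0.           0.           1.        ]] [1.06048944 0.82542283 0.85364309] [0.12711765 0.45964874 0.84297573 0.24890974] ['img', 'depth', 'camera_matrix', 'position', 'attitude']
top [[497.70277363   0.         324.53947487]
 [  0.         497.70277363 207.76783221]
 [  0.           0.           1.        ]] [ 0.23735254 -0.12008126  1.64225446] [-0.05176648  0.05839784  0.71394954 -0.69583473] ['img', 'depth', 'camera_matrix', 'position', 'attitude']
wrist [[309.70691629   0.         322.60772768]
 [  0.         309.70691629 197.48969623]
 [  0.           0.           1.        ]] [ 0.23837761 -0.5814793   0.38403464] [-0.11319524  0.08772014 -0.60140441  0.78600557] ['img', 'depth', 'camera_matrix', 'position', 'attitude']
```

View pics/a_scene.png

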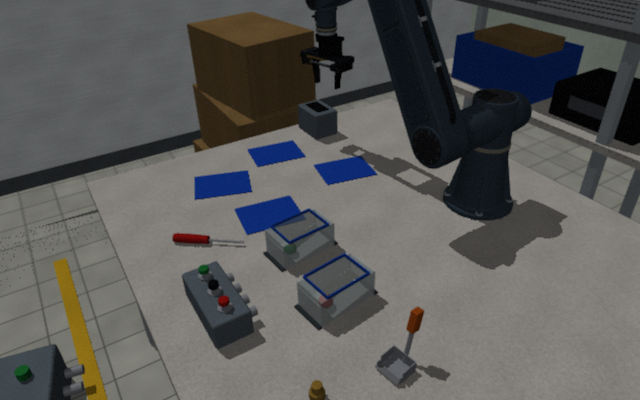

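View pics/a_top.png

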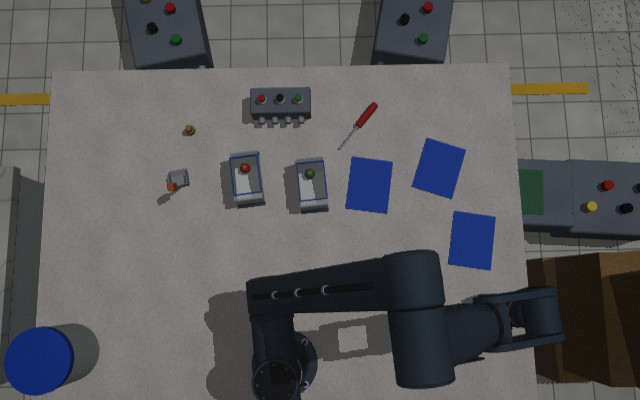

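View pics/a_wrist.png

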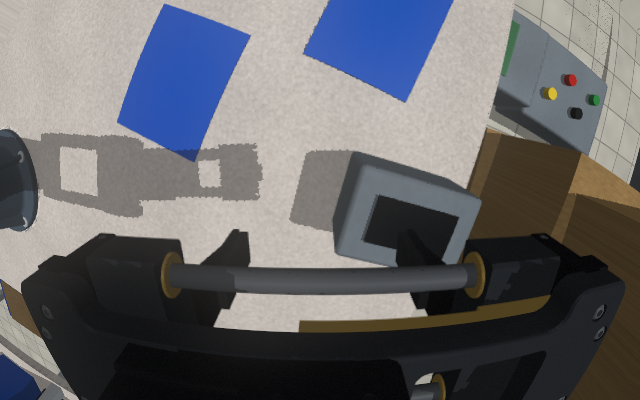

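```bash
cat > h.py <<'E'
from rig import robot, optics
import numpy as np, cv2
from scipy.spatial.transform import Rotation as R
def cam(n):
    c=optics.camera(n); c["n"]=n; c["R"]=R.from_quat(c["attitude"]).as_matrix(); c["K"]=c["camera_matrix"]; return c
def ray(c,uv):
    uv=np.atleast_2d(uv).astype(float); K=c["K"]
    x=(uv[:,0]-K[0,2])/K[0,0]; y=(uv[:,1]-K[1,2])/K[1,1]
    if c["n"]=="wrist":
        th=np.hypot(x,y); s=np.sinc(th/np.pi); d=np.stack([x*s,y*s,np.cos(th)],1)
    else: d=np.stack([x,y,np.ones_like(x)],1)
    return (d*[1,-1,-1])@c["R"].T
def onz(c,uv,z):
    d=ray(c,uv); p=c["position"]; return p+d*((z-p[2])/d[:,2])[:,None]
def proj(c,P):
    d=((np.atleast_2d(P)-c["position"])@c["R"])*[1,-1,-1]
    if c["n"]=="wrist":
        r=np.hypot(d[:,0],d[:,1]); th=np.arctan2(r,d[:,2]); k=th/np.maximum(r,1e-9); x,y=d[:,0]*k,d[:,1]*k
    else: x,y=d[:,0]/d[:,2],d[:,1]/d[:,2]
    return np.stack([x*c["K"][0,0]+c["K"][0,2],y*c["K"][1,1]+c["K"][1,2]],1)
def tri(pairs):
    A=np.zeros((3,3));b=np.zeros(3)
    for c,uv in pairs:
        d=ray(c,uv)[0]; d/=np.linalg.norm(d); M=np.eye(3)-np.outer(d,d); A+=M;b+=M@c["position"]
    p=np.linalg.solve(A,b)
    res=[np.linalg.norm(np.cross(p-c["position"],ray(c,uv)[0]/np.linalg.norm(ray(c,uv)[0]))) for c,uv in pairs]
    return p,max(res)
def mask(c,lo,hi):
    return cv2.inRange(cv2.cvtColor(c["img"],cv2.COLOR_RGB2HSV),np.array(lo),np.array(hi))
def blobs(m,amin=15):
    n,l,s,ce=cv2.connectedComponentsWithStats(m); return [(i,s[i,4],ce[i],l) for i in range(1,n) if s[i,4]>=amin]
def save(c,name,box=None,k=1):
    im=c["img"][:,:,::-1]
    if box: im=im[box[1]:box[3],box[0]:box[2]]
    im=cv2.resize(im,None,fx=k,fy=k,interpolation=cv2.INTER_NEAREST); cv2.imwrite("pics/"+name,im)
E
python3 - <<'E'
from h import *
np.set_printoptions(precision=4,suppress=True)
for n in("top","scene"):
    c=cam(n)
    for nm,lo,hi in (("blue",(105,120,60),(125,255,255)),("orange",(5,170,90),(16,255,255)),("green",(40,80,40),(85,255,255)),("red",(0,120,60),(4,255,255))):
        for i,a,ce,l in blobs(mask(c,lo,hi),12):
            p=onz(c,ce,.003)[0]
            if abs(p[1])<1 and 0<p[0]<1.1: print(n,nm,a,ce,p)
    if n=="top": save(c,"top_l.png",(140,110,400,230),3)
    else: save(c,"scene_c.png",(230,180,470,400),3)
E
```

```text
top blue 2109 [438.5514 167.9734] [ 0.6214 -0.528   0.003 ]
top blue 146 [244.6301 170.6027] [0.6284 0.127  0.003 ]
top blue 2157 [368.8159 184.8183] [ 0.5692 -0.2897  0.003 ]
top blue 108 [308.2963 172.2685] [ 0.6174 -0.0873  0.003 ]
top blue 25 [322.6  195.52] [ 0.5365 -0.1335  0.003 ]
top blue 2263 [471.6726 240.1869] [ 0.3741 -0.6226  0.003 ]
top blue 3645 [ 37.3926 360.6796] [0.0276 0.7833 0.003 ]
top orange 33 [170.2121 186.7576] [0.5791 0.3759 0.003 ]
top green 72 [423.3194  36.6806] [ 1.0974 -0.5036  0.003 ]
top green 44 [298.   96.5] [ 0.8861 -0.0575  0.003 ]
top green 59 [309.2881 173.5254] [ 0.6129 -0.0906  0.003 ]
top green 1019 [531.4701 190.9127] [ 0.5348 -0.836   0.003 ]
top red 35 [260.9143  97.4571] [0.8857 0.0705 0.003 ]
top red 175 [366.9886 113.7143] [ 0.8185 -0.2934  0.003 ]
top red 39 [245.4359 167.3333] [0.6396 0.1242 0.003 ]
scene blue 882 [275.3481 153.0091] [ 0.3785 -0.6212  0.003 ]
scene blue 1070 [344.3206 169.7579] [ 0.2377 -0.3806  0.003 ]
scene blue 1207 [221.8152 184.4449] [ 0.6258 -0.5258  0.003 ]
scene blue 1717 [271.562  215.6022] [ 0.5697 -0.2771  0.003 ]
scene blue 362 [335.6492 275.0359] [0.5525 0.0445 0.003 ]
scene orange 52 [416.6731 310.6923] [0.4622 0.2486 0.003 ]
scene green 12 [287.5    247.3333] [ 0.6014 -0.1199  0.003 ]
scene green 68 [202.8676 268.4706] [ 0.8257 -0.1652  0.003 ]
scene red 229 [189.5459 237.4672] [ 0.8106 -0.3105  0.003 ]
scene red 74 [222.8649 299.7568] [ 0.8255 -0.0316  0.003 ]
```

```bash
sleep 0
```

```text
(no output)
```

View pics/top_l.png

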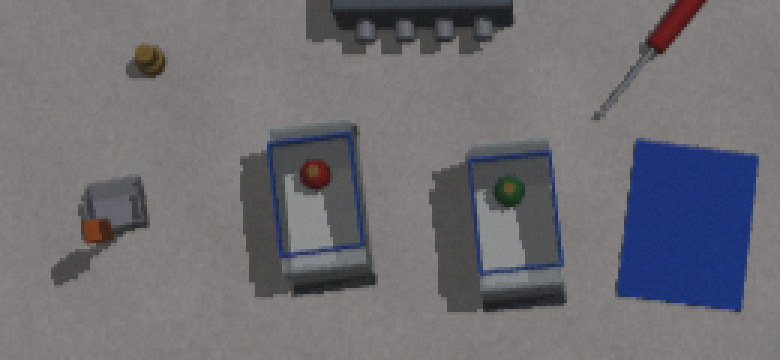

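View pics/scene_c.png

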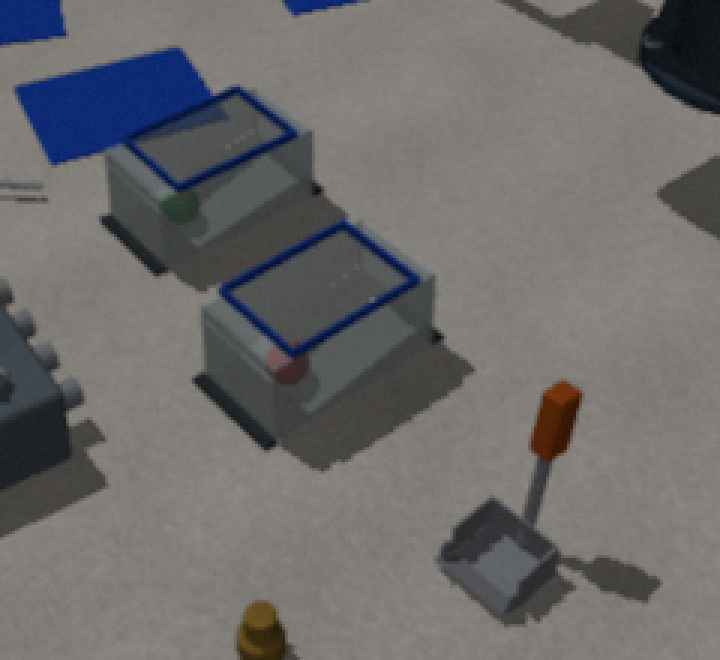

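```bash
python3 - <<'E'
from h import *
np.set_printoptions(precision=4,suppress=True)
t=cam("top"); s=cam("scene")
def best(c,lo,hi,near):
    return min((np.linalg.norm(b[2]-near),b) for b in blobs(mask(c,lo,hi),8))[1]
o=[best(c,(3,150,60),(18,255,255),n) for c,n in((t,(172,187)),(s,(416,318)))]
print("orange",o[0][1:3],o[1][1:3],tri([(t,o[0][2]),(s,o[1][2])]))
# orange full extents in scene
m=(o[1][3]==o[1][0]).astype(np.uint8); print(cv2.boundingRect(m), cv2.minAreaRect(np.argwhere(m)[:,::-1].astype(np.float32)))
g=[best(t,(40,60,30),(85,255,255),(309,173)),best(s,(40,50,30),(90,255,255),(290,248))]
print("green",g[0][1:3],g[1][1:3],tri([(t,g[0][2]),(s,g[1][2])]), onz(t,g[0][2],.023))
# mat
b=best(t,(105,120,60),(125,255,255),(369,185)); P=onz(t,np.argwhere(b[3]==b[0])[:,::-1],.003)[:,:2]*1000
print("mat top",cv2.minAreaRect(P.astype(np.float32)))
# rim of green canister: all blue pixels in region
M=mask(t,(105,80,50),(125,255,255)); uv=np.argwhere(M)[:,::-1]; uv=uv[(uv[:,0]>292)&(uv[:,0]<332)&(uv[:,1]>155)&(uv[:,1]<208)]
print("rim top",cv2.minAreaRect((onz(t,uv,.083)[:,:2]*1000).astype(np.float32)))
M=mask(s,(105,80,50),(125,255,255)); 
# depth checks
for c,uv in((t,(325,215)),(t,(300,190))): print(c["depth"][uv[1],uv[0]])
save(s,"sg.png",(255,195,345,275),8); save(t,"tg.png",(290,150,340,220),8); save(s,"ss.png",(360,295,440,395),6); save(t,"ts.png",(150,160,200,210),10)
E
```

```text
orange (np.int32(59), array([171.7288, 186.7458])) (np.int32(208), array([413.649 , 318.9038])) (array([0.5573, 0.337 , 0.1122]), np.float64(0.0015356817922457418))
(407, 307, 17, 27) ((413.1368103027344, 319.11279296875), (10.83432674407959, 26.05397605895996), 25.463346481323242)
green (np.int32(63), array([309.3333, 173.4286])) (np.int32(91), array([289.9341, 248.5604])) (array([ 0.6088, -0.091 ,  0.0219]), np.float64(0.00017803024848453961)) [[ 0.6087 -0.0911  0.023 ]]
mat top ((570.170166015625, -289.82989501953125), (139.37181091308594, 178.13174438476562), 81.09323120117188)
rim top ((573.1090698242188, -97.77989196777344), (128.33737182617188, 91.2092056274414), 4.668120384216309)
1.6579739
1.656005
```

View pics/sg.png

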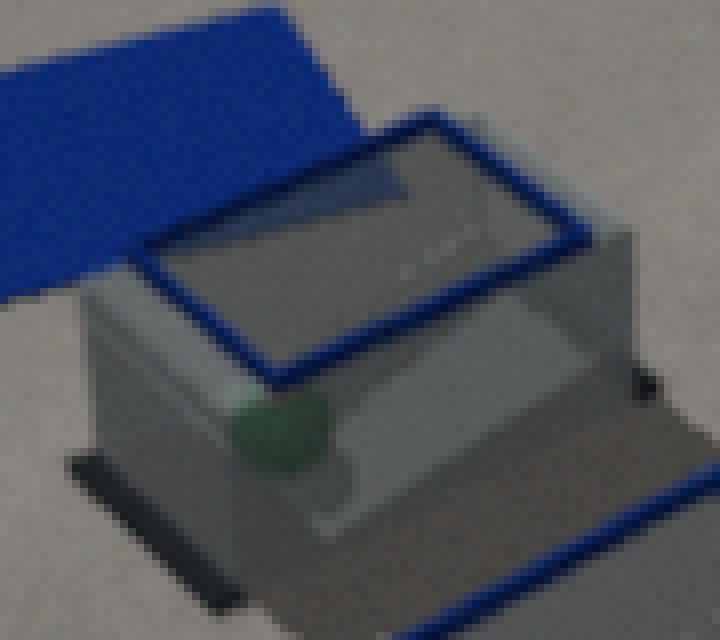

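View pics/tg.png

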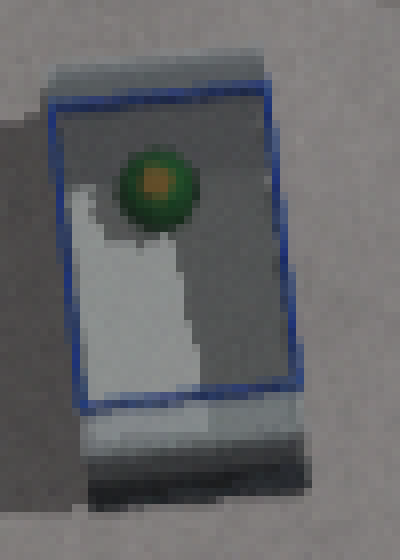

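View pics/ss.png

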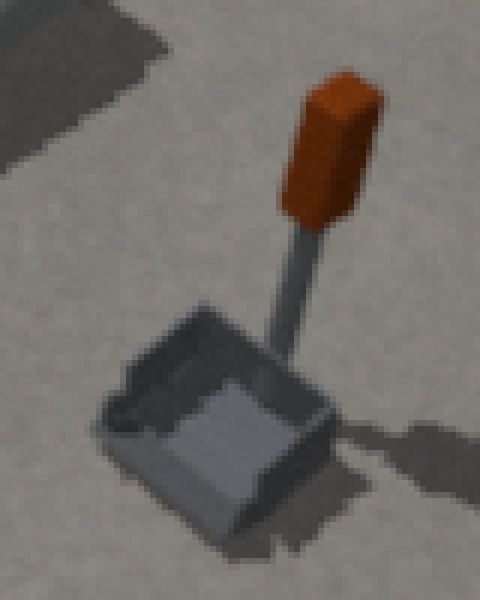

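View pics/ts.png

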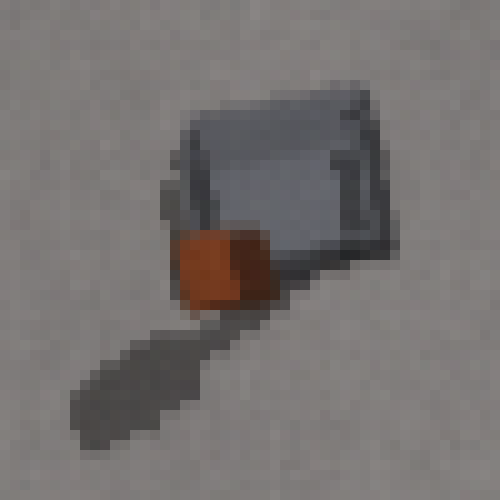

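```bash
python3 -m inch '[{"dx":43,"dy":-18.5,"dz":-5.4},{"dx":43,"dy":-18.5,"dz":-5.4},{"dx":43,"dy":-18.5,"dz":-5.4},{"dx":43,"dy":-18.5,"dz":-5.4},{"dx":43,"dy":-18.5,"dz":-5.4},{"dx":43,"dy":-18.5,"dz":-5.4},{"dx":43,"dy":-18.5,"dz":-5.4},{"dx":14,"dy":-45}]'; python3 -m inch '[{"dx":14,"dy":-45},{"dx":14,"dy":-45},{"dx":14,"dy":-45},{"dx":14,"dy":-45},{"dx":14,"dy":-45},{"dx":14,"dy":-45},{"dx":14,"dy":-45}]'
```

```text
invalid input
invalid input
```

```bash
python3 - <<'E'
from h import *
t=cam("top"); w=cam("wrist"); save(w,"w1.png"); print(w["position"],robot.get_obs()["time"])
E
```

```text
[ 0.23840301 -0.58176204  0.3847401 ] 0.45
```

View pics/w1.png

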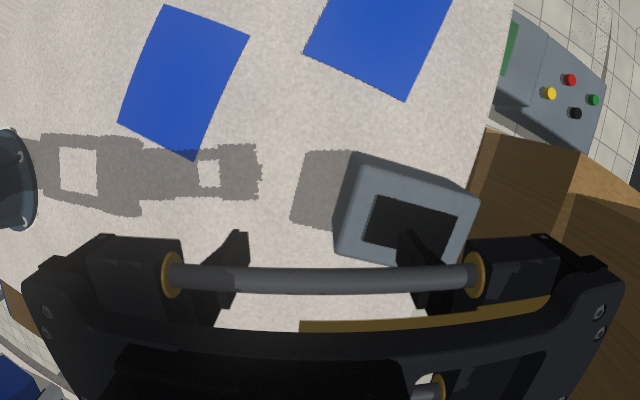

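```bash
python3 -m inch '[{"ax":0,"ay":0,"az":0,"dx":43,"dy":-18.5,"dz":-5.4,"gripper":100}]'
```

```text
time: 0.55
position: [0.197, -0.5776, 0.2274]
tool_rot: [0.992, 0.129, -0.001, 0.001]
ft_force: [0.6, 0.3, 0.2]
grip_width: 0.0874
```

Every field is required. Continuing the transit.

```bash
python3 -m inch '[{"ax":0,"ay":0,"az":0,"dx":43,"dy":-18.5,"dz":-5.4,"gripper":100},{"ax":0,"ay":0,"az":0,"dx":43,"dy":-18.5,"dz":-5.4,"gripper":100},{"ax":0,"ay":0,"az":0,"dx":43,"dy":-18.5,"dz":-5.4,"gripper":100},{"ax":0,"ay":0,"az":0,"dx":43,"dy":-18.5,"dz":-5.4,"gripper":100},{"ax":0,"ay":0,"az":0,"dx":43,"dy":-18.5,"dz":-5.4,"gripper":100},{"ax":0,"ay":0,"az":0,"dx":43,"dy":-18.5,"dz":-5.4,"gripper":100},{"ax":0,"ay":0,"az":0,"dx":14,"dy":-45,"dz":0,"gripper":100},{"ax":0,"ay":0,"az":0,"dx":14,"dy":-45,"dz":0,"gripper":100}]'
python3 -m inch '[{"ax":0,"ay":0,"az":0,"dx":14,"dy":-45,"dz":0,"gripper":100},{"ax":0,"ay":0,"az":0,"dx":14,"dy":-45,"dz":0,"gripper":100},{"ax":0,"ay":0,"az":0,"dx":14,"dy":-45,"dz":0,"gripper":100},{"ax":0,"ay":0,"az":0,"dx":14,"dy":-45,"dz":0,"gripper":100},{"ax":0,"ay":0,"az":0,"dx":14,"dy":-45,"dz":0,"gripper":100}]'
python3 - <<'E'
from h import *
w=cam("wrist"); save(w,"w2.png"); np.savez("w2.npz",**{k:v for k,v in w.items()})
o=robot.get_obs();print(w["position"],o["time"],o["q"],o["position"])
E
```

```text
time: 1.35
position: [0.4248, -0.3038, 0.2604]
tool_rot: [0.991, 0.132, 0.0, 0.0]
ft_force: [-0.8, 0.5, 0.0]
grip_width: 0.0867
time: 1.85
position: [0.4322, -0.0681, 0.2607]
tool_rot: [0.991, 0.132, 0.0, 0.0]
ft_force: [0.9, 0.5, -0.3]
grip_width: 0.0869
[ 0.50689559 -0.04664847  0.42309186] 1.9 [-0.40269207  0.21718641  1.83520576  0.00605984  1.09321858  0.89660916] [ 0.43034195 -0.060875    0.26037631]
```

View pics/w2.png

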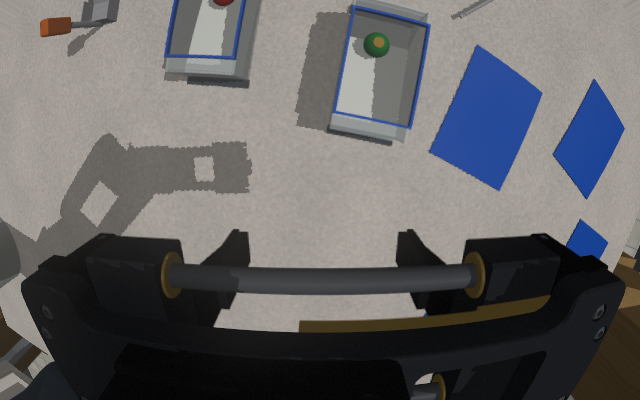

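```bash
cat >> h.py <<'E'
def load(f):
    d=dict(np.load(f)); d["n"]=str(d["n"]); return d
E
python3 - <<'E'
from h import *
np.set_printoptions(precision=4,suppress=True)
w=load("w2.npz"); t=cam("top"); s=cam("scene")
M=mask(w,(105,80,50),(125,255,255)); uv=np.argwhere(M)[:,::-1]; uv=uv[(uv[:,0]>328)&(uv[:,0]<436)&(uv[:,1]<133)&(uv[:,1]>4)]
for z in (.079,.083): print("rim w",cv2.minAreaRect((onz(w,uv,z)[:,:2]*1000).astype(np.float32)))
def best(c,lo,hi,near):
    return min((np.linalg.norm(b[2]-near),b) for b in blobs(mask(c,lo,hi),8))[1]
g=best(w,(40,60,30),(85,255,255),(377,44)); gt=best(t,(40,60,30),(85,255,255),(309,173)); 
print(g[1:3],onz(w,g[2],.023),tri([(w,g[2]),(t,gt[2])]), tri([(w,g[2]),(s,(289.9,248.6))]))
# rim corners from scene/top by tri
sc=np.array([(432,115),(587,237),(277,383),(137,250)])/8.+[255,195]
tc=np.array([(82,408),(300,386),(268,86),(50,104)])/8.+[290,150]
for a,b in zip((0,1,2,3),(1,0,3,2)):
    print(a,tri([(s,sc[a]),(t,tc[b])]))
b=best(w,(105,120,60),(125,255,255),(487,117)); P=onz(w,np.argwhere(b[3]==b[0])[:,::-1],.003)[:,:2]*1000
print("mat w",cv2.minAreaRect(P.astype(np.float32)))
E
```

```text
rim w ((572.8223876953125, -98.07505798339844), (127.96764373779297, 91.689453125), 4.808478355407715)
rim w ((572.0560302734375, -97.47723388671875), (126.47999572753906, 90.62360382080078), 4.808473110198975)
(np.int32(397), array([375.7935,  44.8942])) [[ 0.6073 -0.0903  0.023 ]] (array([ 0.6102, -0.0913,  0.0133]), np.float64(0.000545584759204493)) (array([ 0.6082, -0.0909,  0.0213]), np.float64(0.0005849720517646009))
0 (array([ 0.5135, -0.1483,  0.0786]), np.float64(1.646801642015412e-05))
1 (array([ 0.5065, -0.0609,  0.0775]), np.float64(0.0005407789243508218))
2 (array([ 0.6302, -0.0499,  0.0784]), np.float64(0.0014615679417450947))
3 (array([ 0.6351, -0.1377,  0.0779]), np.float64(0.002001591731022598))
mat w ((570.1159057617188, -289.27777099609375), (139.4749298095703, 179.24658203125), 81.0177993774414)
```

```bash
python3 -m inch '[{"ax":0,"ay":0,"az":0,"dx":12,"dy":-45,"dz":0,"gripper":100},{"ax":0,"ay":0,"az":0,"dx":12,"dy":-45,"dz":0,"gripper":100},{"ax":0,"ay":0,"az":0,"dx":12,"dy":-45,"dz":0,"gripper":100},{"ax":0,"ay":0,"az":0,"dx":12,"dy":-45,"dz":0,"gripper":100},{"ax":0,"ay":0,"az":0,"dx":12,"dy":-45,"dz":0,"gripper":100},{"ax":0,"ay":0,"az":0,"dx":12,"dy":-45,"dz":0,"gripper":100},{"ax":0,"ay":0,"az":0,"dx":12,"dy":-45,"dz":0,"gripper":100},{"ax":0,"ay":0,"az":0.12,"dx":12,"dy":-45,"dz":0,"gripper":100}]'
python3 - <<'E'
from h import *
w=cam("wrist"); save(w,"w3.png"); np.savez("w3.npz",**{k:v for k,v in w.items()})
o=robot.get_obs();print(w["position"],o["time"],o["q"],o["position"])
E
```

```text
time: 2.8
position: [0.4321, 0.3037, 0.2605]
tool_rot: [0.998, 0.07, 0.001, 0.0]
ft_force: [2.0, -0.2, 0.6]
grip_width: 0.087
[0.50865704 0.31561592 0.42297833] 2.85 [0.40968532 0.35369824 1.62308641 0.00583396 1.15867033 1.84138508] [0.43241634 0.31057443 0.26083187]
```

View pics/w3.png

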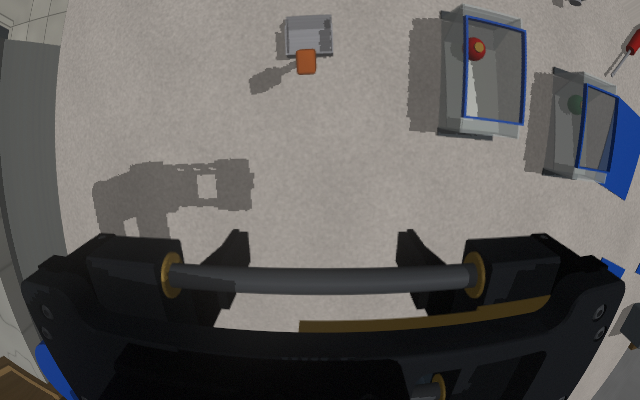

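```bash
python3 - <<'E'
from h import *
np.set_printoptions(precision=4,suppress=True)
w=load("w3.npz"); save(w,"w3c.png",(270,0,350,90),8)
m=mask(w,(3,150,60),(18,255,255)); b=max(blobs(m),key=lambda b:b[1]); print(b[1:3]); 
o=(b[3]==b[0]).astype(np.uint8);print(cv2.boundingRect(o))
print(tri([(w,b[2]),load_s] ) if 0 else "")
s=cam("scene"); bs=min(((np.linalg.norm(b[2]-(413,318))),b) for b in blobs(mask(s,(3,150,60),(18,255,255))))[1]
print(tri([(w,b[2]),(s,bs[2])]), onz(w,b[2],.125))
E
```

```text
(np.int32(447), array([305.7606,  61.0917]))
(296, 49, 20, 25)

(array([0.5561, 0.3369, 0.1109]), np.float64(0.002390222275766719)) [[0.5524 0.3377 0.125 ]]
```

View pics/w3c.png

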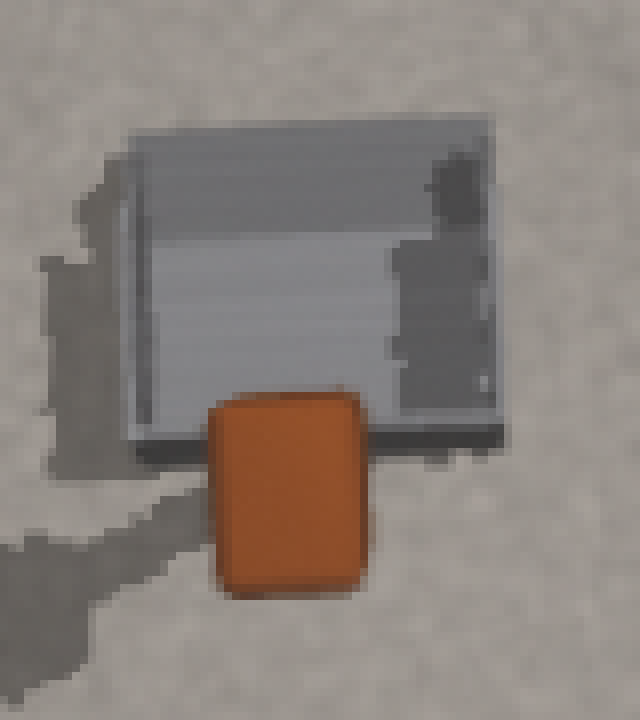

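```bash
python3 - <<'E'
from h import *
np.set_printoptions(precision=4,suppress=True)
w=load("w3.npz")
f=lambda u,v:(270+u/8,v/8)
L=onz(w,[f(131,135),f(490,118)],.011); B=onz(w,[f(125,438),f(502,418)],.028)
for n,a in(("lip",L),("back",B)):
    d=a[1]-a[0]; print(n,a,np.linalg.norm(d),np.degrees(np.arctan2(d[0],-d[1])), a.mean(0))
yaw=np.arctan2(*(L.mean(0)-B.mean(0))[[1,0]]);print("axis yaw",np.degrees(yaw))
E=[f(210,500),f(368,490)]
# grip top face corners (z ~ .109+.0245+?)
T=onz(w,[f(210,403),f(362,392),f(366,590),f(222,595)],.136);print("top face",T,T.mean(0))
E
```

```text
lip [[0.6279 0.3804 0.011 ]
 [0.6382 0.3221 0.011 ]] 0.059206806051858796 9.987709978002776 [0.6331 0.3513 0.011 ]
back [[0.5721 0.3712 0.028 ]
 [0.5828 0.313  0.028 ]] 0.059160883298578354 10.43244156524449 [0.5774 0.3421 0.028 ]
axis yaw 9.367927648453993
top face [[0.5599 0.3469 0.136 ]
 [0.5634 0.3299 0.136 ]
 [0.5402 0.3262 0.136 ]
 [0.5375 0.3424 0.136 ]] [0.5502 0.3363 0.136 ]
```

```bash
cat >> h.py <<'E'
def tool(yaw,tilt):  # tool x at yaw, z tilted forward by tilt (deg) from straight down
    return R.from_euler('z',yaw,degrees=True)*R.from_euler('x',180,degrees=True)*R.from_euler('y',tilt,degrees=True)
def scoopT(yaw,pitch): # scoop frame -> world, nose-down pitch
    return R.from_euler('z',yaw,degrees=True)*R.from_euler('y',pitch,degrees=True)
def delta(pos,Rt):
    o=robot.get_obs(); Rc=R.from_quat(o["tool_rot"])
    print("t",o["time"],"pos",o["position"].round(4),"F",o["ft_force"].round(1),"w",round(float(o["grip_width"]),4))
    print(" turn",(Rc.inv()*Rt).as_rotvec().round(4)," shift now-axes",(Rc.inv().apply(pos-o["position"])*1000).round(1)," shift target-axes",(Rt.inv().apply(pos-o["position"])*1000).round(1))
E
python3 - <<'E'
from h import *
Rt=tool(10,12); z=Rt.apply([0,0,1]); print(z)
G=np.array([.5545,.337,.109]); delta(G+.019*z-.08*z,Rt)
E
```

```text
[ 0.20475305  0.03610349 -0.9781476 ]
t 2.9 pos [0.4323 0.3069 0.2605] F [-0.  -1.   0.1] w 0.0871
 turn [ 0.0005  0.2062 -0.0275]  shift now-axes [112.3 -11.3  92.3]  shift target-axes [ 91.3  -8.5 113.3]
```

```bash
python3 -m inch '[{"ax":0,"ay":0.103,"az":-0.0137,"dx":0,"dy":0,"dz":0,"gripper":100},{"ax":0,"ay":0.103,"az":-0.0137,"dx":0,"dy":0,"dz":0,"gripper":100},{"ax":0,"ay":0,"az":0,"dx":30.4,"dy":-2.8,"dz":0,"gripper":100},{"ax":0,"ay":0,"az":0,"dx":30.4,"dy":-2.8,"dz":37,"gripper":100},{"ax":0,"ay":0,"az":0,"dx":30.4,"dy":-2.8,"dz":38,"gripper":100},{"ax":0,"ay":0,"az":0,"dx":0,"dy":0,"dz":38,"gripper":100},{"ax":0,"ay":0,"az":0,"dx":0,"dy":0,"dz":0,"gripper":100}]' 60
python3 - <<'E'
from h import *
w=cam("wrist"); save(w,"w4.png"); np.savez("w4.npz",**{k:v for k,v in w.items()})
s=cam("scene"); save(s,"s4.png",(340,230,470,400),4)
Rt=tool(10,12); z=Rt.apply([0,0,1])
G=np.array([.5545,.337,.109]); delta(G+.019*z,Rt)
m=mask(w,(3,150,60),(18,255,255)); b=max(blobs(m),key=lambda b:b[1]); print(b[1:3],onz(w,b[2],.134))
print("pred top,G",proj(w,[G-.025*z,G]))
E
```

```text
time: 3.6
position: [0.5393, 0.3264, 0.1625]
tool_rot: [0.992, 0.085, 0.097, -0.005]
ft_force: [-0.5, 0.5, -0.9]
grip_width: 0.0869
t 3.7 pos [0.5403 0.3283 0.1676] F [0.6 0.6 0.2] w 0.0871
 turn [ 0.0047  0.0061 -0.003 ]  shift now-axes [ 3.5 -6.5 79.5]  shift target-axes [ 3.  -6.1 79.6]
(np.int32(1132), array([310.66166078, 207.40106007])) [[0.55688259 0.33828384 0.134     ]]
pred top,G [[312.08723114 218.87049485]
 [312.91779925 206.64435976]]
```

View pics/w4.png

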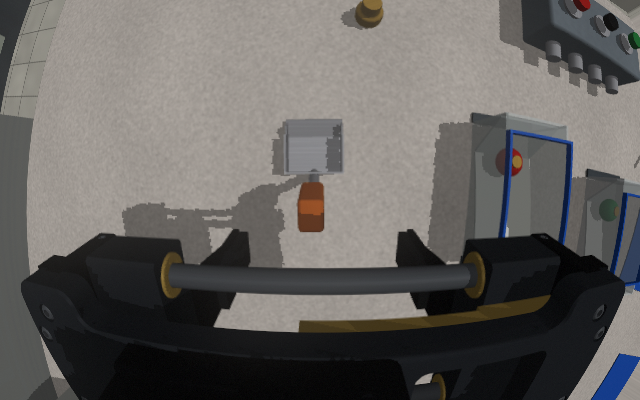

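View pics/s4.png

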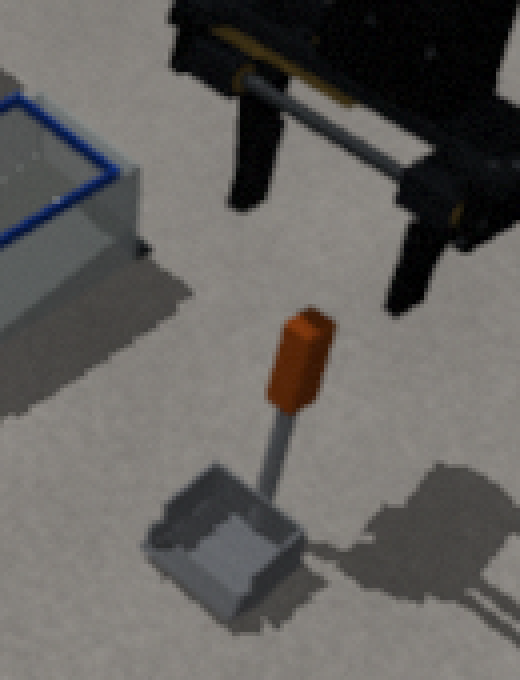

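```bash
python3 -m inch '[{"ax":0.004,"ay":0.005,"az":0,"dx":3.5,"dy":-7,"dz":0,"gripper":100},{"ax":0,"ay":0,"az":0,"dx":0,"dy":0,"dz":27,"gripper":100},{"ax":0,"ay":0,"az":0,"dx":0,"dy":0,"dz":27,"gripper":100},{"ax":0,"ay":0,"az":0,"dx":0,"dy":0,"dz":24,"gripper":100},{"ax":0,"ay":0,"az":0,"dx":0,"dy":0,"dz":2,"gripper":100},{"ax":0,"ay":0,"az":0,"dx":0,"dy":0,"dz":0,"gripper":100}]' 60
python3 - <<'E'
from h import *
w=cam("wrist"); save(w,"w5.png",(200,120,440,320),3)
s=cam("scene"); save(s,"s5.png",(340,230,470,400),4)
Rt=tool(10,12); z=Rt.apply([0,0,1])
G=np.array([.5545,.337,.109]); delta(G+.019*z,Rt)
print(proj(w,robot.get_obs()["position"]-.019*z))
E
```

```text
time: 4.3
position: [0.5593, 0.3411, 0.0925]
tool_rot: [0.991, 0.086, 0.106, -0.01]
ft_force: [-0.7, -0.8, 0.3]
grip_width: 0.087
t 4.4 pos [0.5598 0.3413 0.0933] F [-0.3  0.   0.1] w 0.0874
 turn [-0.0017 -0.0055 -0.0016]  shift now-axes [-2.6  3.3  2.4]  shift target-axes [-2.6  3.3  2.4]
[[324.35043764 261.61451064]]
```

View pics/w5.png

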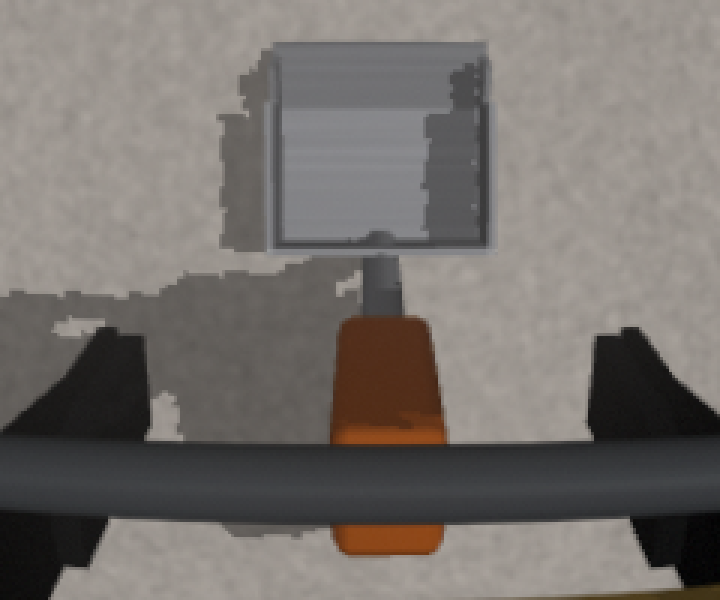

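View pics/s5.png

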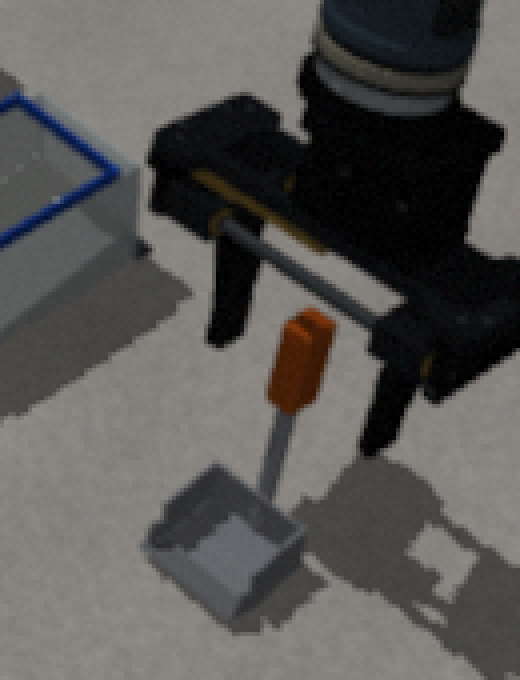

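```bash
python3 -m inch '[{"ax":0,"ay":0,"az":0,"dx":-2.5,"dy":3,"dz":2,"gripper":100},{"ax":0,"ay":0,"az":0,"dx":0,"dy":0,"dz":0,"gripper":40},{"ax":0,"ay":0,"az":0,"dx":0,"dy":0,"dz":0,"gripper":0},{"ax":0,"ay":0,"az":0,"dx":0,"dy":0,"dz":0,"gripper":0},{"ax":0,"ay":0,"az":0,"dx":0,"dy":0,"dz":0,"gripper":0},{"ax":0,"ay":0,"az":0,"dx":0,"dy":0,"dz":0,"gripper":0},{"ax":0,"ay":0,"az":0,"dx":0,"dy":0,"dz":0,"gripper":0},{"ax":0,"ay":0,"az":0,"dx":0,"dy":0,"dz":0,"gripper":0}]' 60
python3 - <<'E'
from h import *
w=cam("wrist"); save(w,"w6.png",(200,120,440,320),3)
Rt=tool(10,12); z=Rt.apply([0,0,1])
G=np.array([.5545,.337,.109]); delta(G+.019*z,Rt)
E
```

```text
time: 5.2
position: [0.5573, 0.3372, 0.0883]
tool_rot: [0.991, 0.086, 0.105, -0.01]
ft_force: [1.3, -0.4, 0.3]
grip_width: 0.0387
t 5.25 pos [0.5573 0.3372 0.0883] F [-0.7 -0.9 -0. ] w 0.035
 turn [-0.0007 -0.0014 -0.0019]  shift now-axes [ 1.6 -0.3 -1.8]  shift target-axes [ 1.6 -0.3 -1.8]
```

View pics/w6.png

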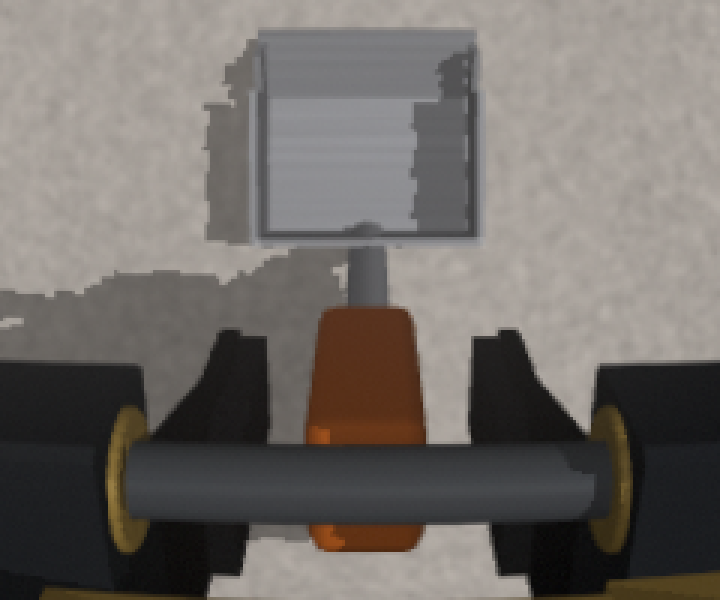

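```bash
python3 -m inch '[{"ax":0,"ay":0,"az":0,"dx":0,"dy":0,"dz":0,"gripper":0},{"ax":0,"ay":0,"az":0,"dx":0,"dy":0,"dz":0,"gripper":0},{"ax":0,"ay":0,"az":0,"dx":0,"dy":0,"dz":0,"gripper":0},{"ax":0,"ay":0,"az":0,"dx":0,"dy":0,"dz":0,"gripper":0},{"ax":0,"ay":0,"az":0,"dx":0,"dy":0,"dz":0,"gripper":0},{"ax":0,"ay":0,"az":0,"dx":0,"dy":0,"dz":0,"gripper":0}]' 60
python3 - <<'E'
from h import *
o=robot.get_obs(); print(o["position"],o["tool_rot"],o["q"],o["grip_width"],o["ft_force"],o["moment"])
w=cam("wrist"); save(w,"w7.png",(200,120,440,320),3); np.savez("w7.npz",**{k:v for k,v in w.items()})
E
```

```text
time: 5.85
position: [0.5572, 0.3372, 0.0883]
tool_rot: [0.991, 0.086, 0.105, -0.01]
ft_force: [-0.3, 0.2, -0.0]
grip_width: 0.0178
[0.55724503 0.33722888 0.08829633] [ 0.99074427  0.08575912  0.10477752 -0.0096348 ] [ 0.39429336  0.67347945  1.63001947 -0.07593608  0.63341165  1.84900108] 0.017762020009793003 [-0.28565265  0.16533751 -0.03874081] [-0.01750004  0.13216443  0.04613781]
```

View pics/w7.png

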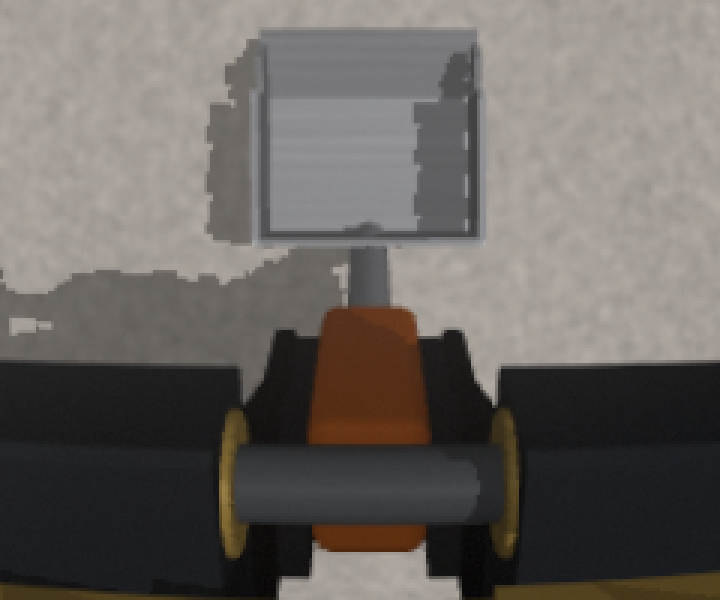

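```bash
python3 - <<'E'
from h import *
np.set_printoptions(precision=4,suppress=True)
w=load("w7.npz"); f=lambda u,v:(200+u/3,120+v/3)
L=onz(w,[f(260,31),f(477,31)],.011);B=onz(w,[f(250,239),f(484,240)],.028)
for a in(L,B): print(a.mean(0),np.linalg.norm(a[1]-a[0]),np.degrees(np.arctan2(*((a[1]-a[0])*[1,-1,1])[:2])))
o=robot.get_obs(); Rt=R.from_quat(o["tool_rot"]); x,y,z=Rt.as_matrix().T; yaw=np.degrees(np.arctan2(x[1],x[0])); print("yaw",yaw,"tilt",np.degrees(np.arctan2(np.hypot(z[0],z[1]),-z[2])))
for l in(L.mean(0),):
    S=R.from_euler('z',yaw,degrees=True); G=l-S.apply([.080,0,0]); G[2]=.109; print("G from lip",G)
    print("in tool mm",Rt.inv().apply(G-o["position"])*1000)
print("grip nominal",o["position"]-.019*z)
E
```

```text
[0.6338 0.3515 0.011 ] 0.05932739919830994 9.873036148927458
[0.5788 0.3423 0.028 ] 0.05980397807330158 9.633607828975267
yaw 9.885173082358206 tilt 12.078914587899328
G from lip [0.555  0.3378 0.109 ]
in tool mm [  2.2238  -0.9507 -20.7157]
grip nominal [0.5534 0.3365 0.1069]
```

```bash
cat >> h.py <<'E'
C=np.array([.5725,-.098,0]); CY=4.75; GT=np.array([.0022,-.0005,-.0207]); HOLD=12.08
def tcp_for(lip,yaw,th,hold=HOLD):
    S=scoopT(yaw,th); G=np.asarray(lip)-S.apply([.080,0,-.100]); Rt=tool(yaw,0)*R.from_euler('y',hold-th,degrees=True)
    return G-Rt.apply(GT),Rt
def lip_now(hold=HOLD):
    o=robot.get_obs(); Rt=R.from_quat(o["tool_rot"]); S=Rt*(R.from_euler('x',180,degrees=True)*R.from_euler('y',hold,degrees=True)).inv()
    G=o["position"]+Rt.apply(GT); L=G+S.apply([.080,0,-.100]); e=S.as_euler('ZYX',degrees=True)
    lc=R.from_euler('z',-CY,degrees=True).apply(L-C)
    print("t",round(o["time"],2),"lip world",L.round(4),"lip can mm",(lc*1000).round(1),"yaw,pitch,roll",e.round(2),"F",o["ft_force"].round(1),"M",o["moment"].round(2))
def can(x,y,z): return C+R.from_euler('z',CY,degrees=True).apply(np.array([x,y,z])/1000)
E
python3 - <<'E'
from h import *
lip_now()
p,Rt=tcp_for(can(2,4,110),CY,35); print(p); delta(p,Rt)
E
```

```text
t 5.9 lip world [0.6338 0.3512 0.009 ] lip can mm [ 98.3 442.5   9. ] yaw,pitch,roll [9.9  0.   0.06] F [ 0.6  0.9 -0.9] M [ 0.03  0.12 -0.01]
[ 0.55600367 -0.09585868  0.21959237]
t 5.9 pos [0.5573 0.3372 0.0883] F [ 0.6  0.9 -0.9] w 0.0179
 turn [ 0.0075 -0.6104  0.091 ]  shift now-axes [ -46.4  426.3 -144.7]  shift target-axes [ -85.3  431.5 -106.5]
```

```bash
python3 -m inch '[{"ax":0,"ay":0,"az":0,"dx":0,"dy":0,"dz":-10,"gripper":0},{"ax":0,"ay":0,"az":0,"dx":0,"dy":0,"dz":-20,"gripper":0},{"ax":0,"ay":0,"az":0,"dx":0,"dy":0,"dz":-30,"gripper":0},{"ax":0,"ay":0,"az":0,"dx":0,"dy":0,"dz":-40,"gripper":0},{"ax":0,"ay":0,"az":0,"dx":0,"dy":0,"dz":-30,"gripper":0},{"ax":0,"ay":0,"az":0,"dx":0,"dy":0,"dz":0,"gripper":0}]'
python3 - <<'E'
from h import *
lip_now()
w=cam("wrist"); save(w,"w8.png",(200,120,440,320),3)
p,Rt=tcp_for(can(2,4,110),CY,35); print(p); delta(p,Rt)
E
```

```text
time: 6.5
position: [0.5323, 0.3336, 0.2211]
tool_rot: [0.99, 0.086, 0.109, -0.011]
ft_force: [0.9, 0.1, -2.1]
grip_width: 0.0174
t 6.5 lip world [0.6095 0.3479 0.1425] lip can mm [ 73.8 441.3 142.5] yaw,pitch,roll [ 9.93 -0.55  0.2 ] F [ 0.9  0.1 -2.1] M [0.07 0.18 0.03]
[ 0.55600367 -0.09585868  0.21959237]
t 6.55 pos [0.5312 0.3329 0.2184] F [-0.2 -0.8 -2.2] w 0.0174
 turn [ 0.0061 -0.6155  0.0915]  shift now-axes [-47.8 426.6 -12.8]  shift target-axes [-10.4 429.3   3.1]
```

View pics/w8.png

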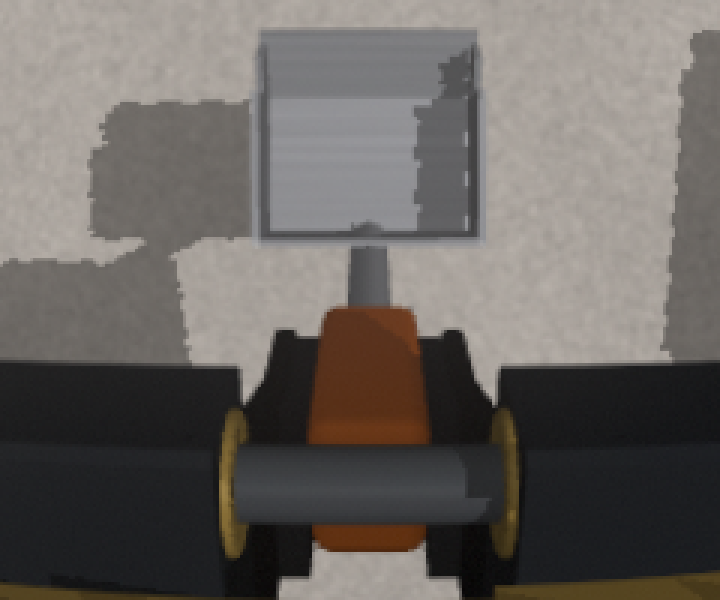

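```bash
python3 -m inch '[{"ax":0,"ay":0,"az":0,"dx":-3,"dy":25,"dz":-1,"gripper":0},{"ax":0,"ay":0,"az":0,"dx":-5,"dy":43,"dz":-1.5,"gripper":0},{"ax":0,"ay":0,"az":0,"dx":-5,"dy":45,"dz":-1.5,"gripper":0},{"ax":0,"ay":0,"az":0,"dx":-5,"dy":45,"dz":-1.5,"gripper":0},{"ax":0,"ay":0,"az":0,"dx":-5,"dy":45,"dz":-1.5,"gripper":0},{"ax":0,"ay":0,"az":0,"dx":-5,"dy":45,"dz":-1.5,"gripper":0},{"ax":0,"ay":0,"az":0,"dx":-5,"dy":45,"dz":-1.5,"gripper":0},{"ax":0,"ay":0,"az":0,"dx":-5,"dy":45,"dz":-1.5,"gripper":0}]'
python3 -m inch '[{"ax":0,"ay":0,"az":0,"dx":-5,"dy":45,"dz":-1.5,"gripper":0},{"ax":0,"ay":-0.06,"az":0.011,"dx":-5,"dy":34,"dz":0,"gripper":0},{"ax":0.001,"ay":-0.12,"az":0.018,"dx":0,"dy":10,"dz":0,"gripper":0},{"ax":0.001,"ay":-0.12,"az":0.018,"dx":0,"dy":0,"dz":0,"gripper":0},{"ax":0.001,"ay":-0.12,"az":0.018,"dx":0,"dy":0,"dz":0,"gripper":0},{"ax":0.001,"ay":-0.12,"az":0.018,"dx":0,"dy":0,"dz":0,"gripper":0},{"ax":0,"ay":-0.07,"az":0.008,"dx":0,"dy":0,"dz":0,"gripper":0},{"ax":0,"ay":0,"az":0,"dx":0,"dy":0,"dz":0,"gripper":0}]'
python3 - <<'E'
from h import *
w=cam("wrist"); save(w,"w9.png"); np.savez("w9.npz",**{k:v for k,v in w.items()})
lip_now()
p,Rt=tcp_for(can(2,4,110),CY,35); print(p); delta(p,Rt); print(robot.get_obs()["q"])
E
```

```text
time: 7.35
position: [0.5482, -0.009, 0.2166]
tool_rot: [0.991, 0.086, 0.103, -0.01]
ft_force: [0.2, 0.3, -1.4]
grip_width: 0.0177
time: 8.15
position: [0.5556, -0.0965, 0.2141]
tool_rot: [0.979, 0.041, -0.2, 0.009]
ft_force: [-0.3, -0.8, -2.5]
grip_width: 0.0175
t 8.2 lip world [ 0.5728 -0.0945  0.1053] lip can mm [  0.6   3.4 105.3] yaw,pitch,roll [ 4.78 35.09 -0.04] F [-0.6 -0.9 -2.3] M [ 0.05 -0.31 -0.03]
[ 0.55600367 -0.09585868  0.21959237]
t 8.2 pos [ 0.5548 -0.0965  0.215 ] F [-0.6 -0.9 -2.3] w 0.0179
 turn [0.0009 0.0016 0.0007]  shift now-axes [-0.7 -0.5 -4.7]  shift target-axes [-0.7 -0.5 -4.7]
[-0.2915684   0.63517785  1.31608515 -0.14433379  1.5665308   1.22360349]
```

View pics/w9.png

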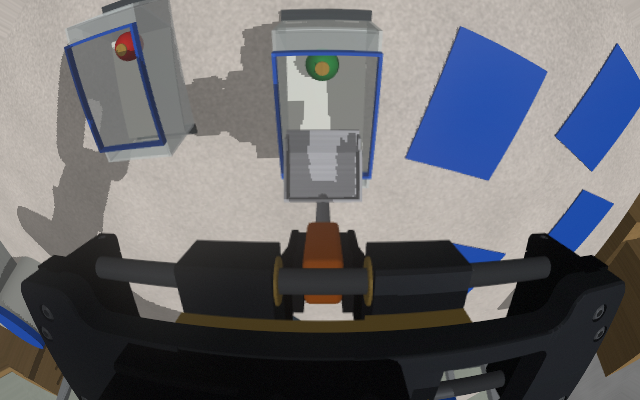

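```bash
python3 - <<'E'
from h import *
np.set_printoptions(precision=1,suppress=True)
w=load("w9.npz")
print("rim outer far",proj(w,[can(62,44,82),can(62,-44,82)]).tolist(),"knob",proj(w,can(36.5,4,23)))
o=robot.get_obs(); Rt=R.from_quat(o["tool_rot"]); S=Rt*(R.from_euler('x',180,degrees=True)*R.from_euler('y',HOLD,degrees=True)).inv(); G=o["position"]+Rt.apply(GT)
print("lip corners",proj(w,G+S.apply([[.08,.03,-.1],[.08,-.03,-.1],[.02,.03,-.081],[.02,-.03,-.081]])))
g=max((b for b in blobs(mask(w,(40,60,30),(85,255,255))) if b[2][1]<100),key=lambda b:b[1]); print(g[1:3])
save(w,"w9c.png",(260,20,400,220),4)
E
```

```text
rim outer far [[272.9076192754991, 53.115776826333956], [381.77520479051157, 53.66609718038325]] knob [[322.5  63.5]]
lip corners [[286.8 131.7]
 [359.5 131.7]
 [284.1 206.7]
 [362.4 206.7]]
(np.int32(525), array([322. ,  66.1]))
```

View pics/w9c.png

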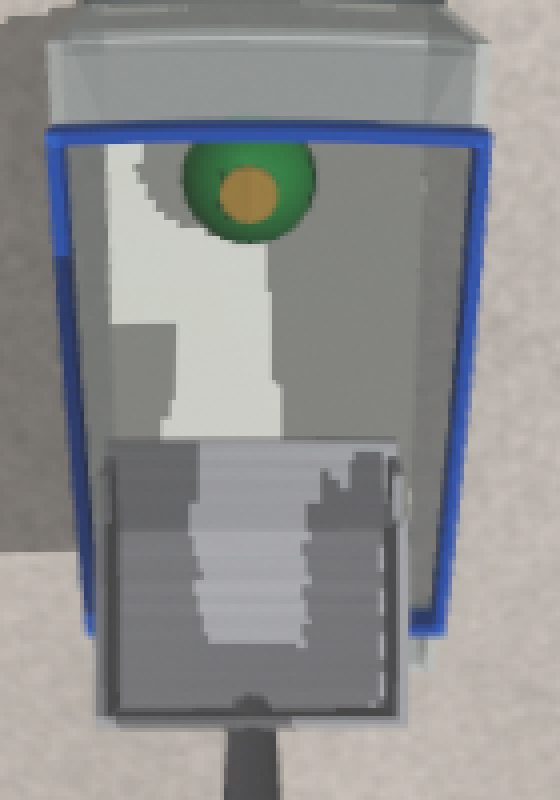

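```bash
python3 - <<'E'
from h import *
for t in ((4,4,20),(4,4,12)):
    p,Rt=tcp_for(can(*t),CY,35); delta(p,Rt)
E
```

```text
t 8.2 pos [ 0.5548 -0.0965  0.215 ] F [-0.6 -0.9 -2.3] w 0.0179
 turn [0.0009 0.0016 0.0007]  shift now-axes [36.3 -0.6 77.3]  shift target-axes [36.2 -0.5 77.4]
t 8.2 pos [ 0.5548 -0.0965  0.215 ] F [-0.6 -0.9 -2.3] w 0.0179
 turn [0.0009 0.0016 0.0007]  shift now-axes [39.5 -0.6 84.7]  shift target-axes [39.3 -0.5 84.7]
```

```bash
python3 -m inch '[{"ax":0,"ay":0,"az":0,"dx":9,"dy":-0.5,"dz":19,"gripper":0},{"ax":0,"ay":0,"az":0,"dx":9,"dy":0,"dz":19,"gripper":0},{"ax":0,"ay":0,"az":0,"dx":9,"dy":0,"dz":19,"gripper":0},{"ax":0,"ay":0,"az":0,"dx":9,"dy":0,"dz":19,"gripper":0},{"ax":0,"ay":0,"az":0,"dx":0,"dy":0,"dz":0,"gripper":0},{"ax":0,"ay":0,"az":0,"dx":0,"dy":0,"dz":0,"gripper":0}]'
python3 - <<'E'
from h import *
lip_now();p,Rt=tcp_for(can(4,4,12),CY,35); delta(p,Rt)
w=cam("wrist"); save(w,"w10.png",(260,0,400,220),3);s=cam("scene"); save(s,"s10.png",(255,180,345,275),6); np.savez("s10.npz",**s)
E
```

```text
time: 8.8
position: [0.5577, -0.0962, 0.1338]
tool_rot: [0.979, 0.04, -0.198, 0.009]
ft_force: [0.8, 0.6, -1.3]
grip_width: 0.0175
t 8.8 lip world [ 0.5759 -0.0944  0.0242] lip can mm [ 3.7  3.3 24.2] yaw,pitch,roll [ 4.68 35.   -0.12] F [ 0.8  0.6 -1.3] M [ 0.05 -0.39 -0.03]
t 8.8 pos [ 0.5577 -0.0962  0.1338] F [ 0.8  0.6 -1.3] w 0.0175
 turn [ 0.0015 -0.     -0.0007]  shift now-axes [ 5.1 -0.5 11.1]  shift target-axes [ 5.1 -0.5 11.1]
```

View pics/w10.png

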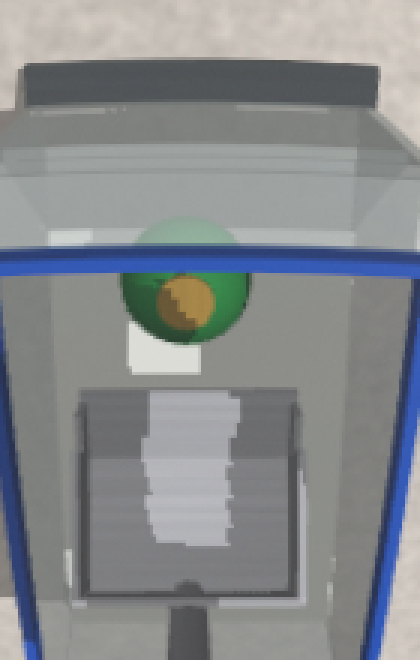

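View pics/s10.png

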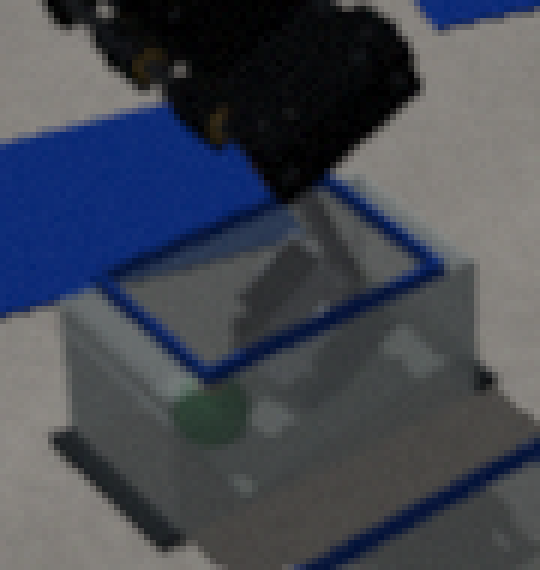

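```bash
python3 -m inch '[{"ax":0,"ay":0,"az":0,"dx":2.1,"dy":-0.3,"dz":4.5,"gripper":0},{"ax":0,"ay":0,"az":0,"dx":1.6,"dy":0,"dz":3.6,"gripper":0},{"ax":0,"ay":0,"az":0,"dx":0,"dy":0,"dz":0,"gripper":0},{"ax":0,"ay":0,"az":0,"dx":0,"dy":0,"dz":0,"gripper":0}]'
python3 -c "from h import *;lip_now()"
python3 -m inch '[{"ax":0,"ay":0,"az":0,"dx":0.8,"dy":0,"dz":1.8,"gripper":0},{"ax":0,"ay":0,"az":0,"dx":0,"dy":0,"dz":0,"gripper":0},{"ax":0,"ay":0,"az":0,"dx":0,"dy":0,"dz":0,"gripper":0}]'
python3 -c "from h import *;lip_now()"
```

```text
time: 9.3
position: [0.5587, -0.0958, 0.1247]
tool_rot: [0.979, 0.041, -0.198, 0.009]
ft_force: [-0.5, -0.1, -1.6]
grip_width: 0.0177
t 9.3 lip world [ 0.5769 -0.094   0.0151] lip can mm [ 4.7  3.6 15.1] yaw,pitch,roll [ 4.68 34.97 -0.15] F [-0.5 -0.1 -1.6] M [ 0.07 -0.45  0.02]
time: 9.6
position: [0.5587, -0.0958, 0.1227]
tool_rot: [0.979, 0.041, -0.198, 0.009]
ft_force: [-0.9, -0.0, -2.0]
grip_width: 0.0177
t 9.6 lip world [ 0.577  -0.0941  0.0131] lip can mm [ 4.8  3.6 13.1] yaw,pitch,roll [ 4.68 34.97 -0.15] F [-0.9 -0.  -2. ] M [ 0.07 -0.46 -0.  ]
```

```bash
for i in 1; do python3 -m inch '[{"ax":0,"ay":0,"az":0,"dx":0.6,"dy":0,"dz":1.4,"gripper":0},{"ax":0,"ay":0,"az":0,"dx":0,"dy":0,"dz":0,"gripper":0},{"ax":0,"ay":0,"az":0,"dx":0,"dy":0,"dz":0,"gripper":0}]'; done
python3 -c "from h import *;lip_now()"
python3 -m inch '[{"ax":0,"ay":0,"az":0,"dx":0.4,"dy":0,"dz":0.9,"gripper":0},{"ax":0,"ay":0,"az":0,"dx":0,"dy":0,"dz":0,"gripper":0},{"ax":0,"ay":0,"az":0,"dx":0,"dy":0,"dz":0,"gripper":0}]'
python3 -c "from h import *;lip_now()"
```

```text
time: 9.9
position: [0.559, -0.096, 0.1215]
tool_rot: [0.979, 0.041, -0.198, 0.009]
ft_force: [0.7, 0.2, -0.2]
grip_width: 0.0176
t 9.9 lip world [ 0.5773 -0.0942  0.012 ] lip can mm [ 5.1  3.4 12. ] yaw,pitch,roll [ 4.67 34.94 -0.17] F [ 0.7  0.2 -0.2] M [ 0.05 -0.23  0.03]
time: 10.2
position: [0.559, -0.096, 0.1215]
tool_rot: [0.979, 0.04, -0.198, 0.01]
ft_force: [-0.5, -0.4, 5.9]
grip_width: 0.0177
t 10.2 lip world [ 0.5773 -0.0943  0.0119] lip can mm [ 5.1  3.3 11.9] yaw,pitch,roll [ 4.66 34.94 -0.18] F [-0.5 -0.4  5.9] M [ 0.23  0.15 -0.01]
```

```bash
python3 -m inch '[{"ax":0,"ay":0,"az":0,"dx":-0.2,"dy":-0.3,"dz":-0.4,"gripper":0},{"ax":0,"ay":0,"az":0,"dx":2.9,"dy":0,"dz":-0.68,"gripper":0},{"ax":0,"ay":0,"az":0,"dx":2.9,"dy":0,"dz":-0.68,"gripper":0},{"ax":0,"ay":0,"az":0,"dx":2.9,"dy":0,"dz":-0.68,"gripper":0},{"ax":0,"ay":0,"az":0,"dx":2.9,"dy":0,"dz":-0.68,"gripper":0},{"ax":0,"ay":0,"az":0,"dx":2.9,"dy":0,"dz":-0.68,"gripper":0},{"ax":0,"ay":0,"az":0,"dx":0,"dy":0,"dz":0,"gripper":0}]'
python3 -c "from h import *;lip_now()"
python3 -m inch '[{"ax":0,"ay":0,"az":0,"dx":2.9,"dy":0,"dz":-0.68,"gripper":0},{"ax":0,"ay":0,"az":0,"dx":2.9,"dy":0,"dz":-0.68,"gripper":0},{"ax":0,"ay":0,"az":0,"dx":2.9,"dy":0,"dz":-0.68,"gripper":0},{"ax":0,"ay":0,"az":0,"dx":0,"dy":0,"dz":0,"gripper":0}]'
python3 - <<'E'
from h import *
lip_now()
w=cam("wrist"); save(w,"w11.png",(260,0,400,220),3);s=cam("scene"); save(s,"s11.png",(255,180,345,275),6)
E
```

```text
time: 10.9
position: [0.5729, -0.0948, 0.1192]
tool_rot: [0.979, 0.041, -0.199, 0.01]
ft_force: [-1.0, -1.0, 6.0]
grip_width: 0.0176
t 10.9 lip world [ 0.5909 -0.0931  0.0095] lip can mm [18.8  3.4  9.5] yaw,pitch,roll [ 4.67 35.09 -0.2 ] F [-1. -1.  6.] M [-0.05  0.48  0.08]
time: 11.3
position: [0.5813, -0.094, 0.1177]
tool_rot: [0.979, 0.041, -0.2, 0.01]
ft_force: [-2.7, -1.1, 6.8]
grip_width: 0.0176
t 11.3 lip world [ 0.5992 -0.0923  0.0081] lip can mm [27.1  3.4  8.1] yaw,pitch,roll [ 4.67 35.15 -0.19] F [-2.7 -1.1  6.8] M [-0.03  0.66  0.1 ]
```

View pics/w11.png

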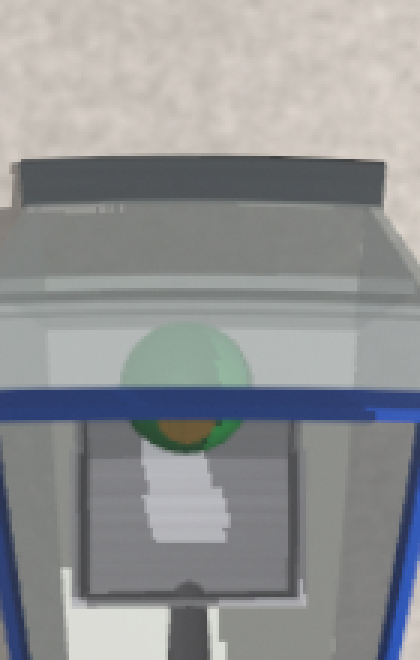

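View pics/s11.png

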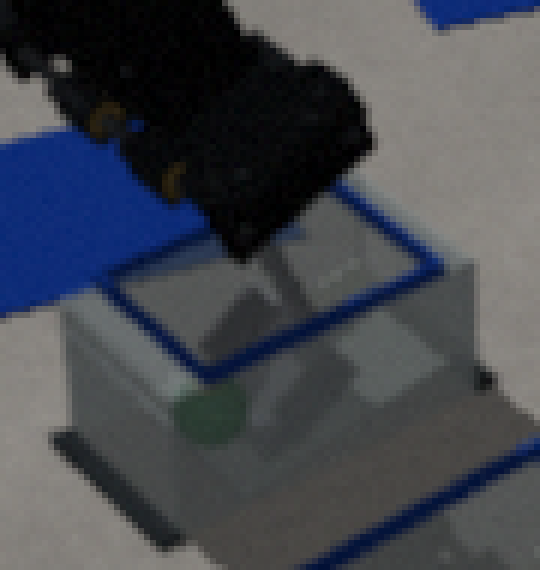

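```bash
python3 -m inch '[{"ax":0,"ay":0,"az":0,"dx":2.9,"dy":0,"dz":-0.68,"gripper":0},{"ax":0,"ay":0,"az":0,"dx":2.9,"dy":0,"dz":-0.68,"gripper":0},{"ax":0,"ay":0,"az":0,"dx":2.9,"dy":0,"dz":-0.68,"gripper":0},{"ax":0,"ay":0,"az":0,"dx":0,"dy":0,"dz":0,"gripper":0}]'
python3 -c "from h import *;lip_now()"
python3 -m inch '[{"ax":0,"ay":0,"az":0,"dx":2.9,"dy":0,"dz":-0.68,"gripper":0},{"ax":0,"ay":0,"az":0,"dx":2.4,"dy":0,"dz":-0.58,"gripper":0},{"ax":0,"ay":0,"az":0,"dx":0,"dy":0,"dz":0,"gripper":0}]'
python3 - <<'E'
from h import *
lip_now()
w=cam("wrist"); save(w,"w12.png",(260,0,400,220),3);s=cam("scene"); save(s,"s12.png",(255,180,345,275),6)
E
```

```text
time: 11.8
position: [0.5904, -0.0933, 0.116]
tool_rot: [0.979, 0.041, -0.199, 0.01]
ft_force: [-1.1, -0.5, 5.8]
grip_width: 0.0176
t 11.8 lip world [ 0.6084 -0.0916  0.0064] lip can mm [36.3  3.4  6.4] yaw,pitch,roll [ 4.67 35.1  -0.2 ] F [-1.1 -0.5  5.8] M [-0.09  0.49  0.05]
time: 12.1
position: [0.5956, -0.0928, 0.1152]
tool_rot: [0.979, 0.041, -0.199, 0.01]
ft_force: [-1.3, -0.9, 5.7]
grip_width: 0.0177
t 12.1 lip world [ 0.6135 -0.0911  0.0055] lip can mm [41.5  3.5  5.5] yaw,pitch,roll [ 4.67 35.12 -0.19] F [-1.3 -0.9  5.7] M [-0.05  0.5   0.09]
```

View pics/w12.png

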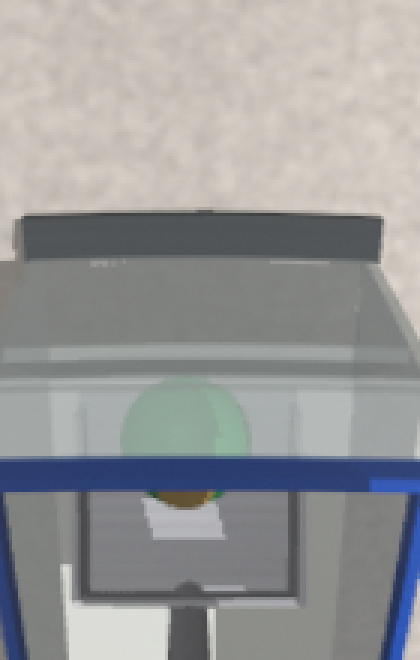

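View pics/s12.png

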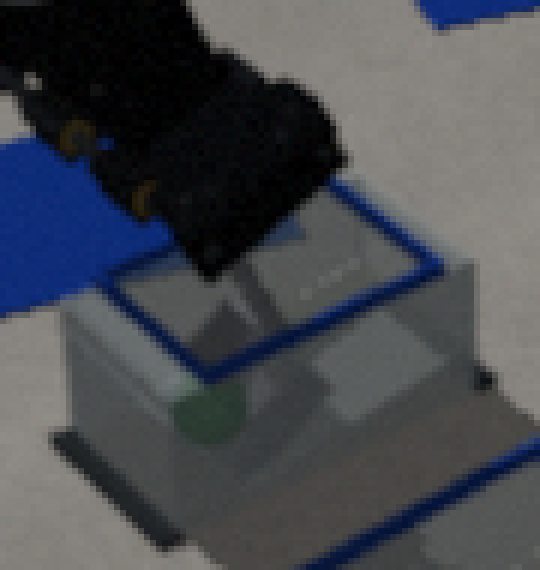

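```bash
cat > plan.py <<'E'
from h import *
import sys
def rows(seq,start=None):
    o=robot.get_obs(); p0,R0=(o["position"],R.from_quat(o["tool_rot"])) if start is None else start
    for th,x,y,z in seq:
        p,Rt=tcp_for(can(x,y,z),CY,th)
        print((th,x,z),"turn",(R0.inv()*Rt).as_rotvec().round(4),"before-axes",(R0.inv().apply(p-p0)*1000).round(2),"after-axes",(Rt.inv().apply(p-p0)*1000).round(2))
        p0,R0=p,Rt
E
python3 - <<'E'
from plan import *
rows([(35,43.5,3.5,5.5),(32.5,44,3.5,6.8),(30,44.5,3.5,8.2),(27.5,45,3.5,9),(25,45.5,3.5,10),(22.5,45.8,3.5,10.9),(20,46.1,3.5,11.7),(17.5,46.3,3.5,12.5),(15,46.5,3.5,13.4),(12.5,46.5,3.5,14.5),(10,46.5,3.5,16)])
E
```

```text
(35, 43.5, 5.5) turn [ 0.0027  0.0019 -0.0006] before-axes [ 1.71  0.25 -0.67] after-axes [ 1.71  0.25 -0.66]
(32.5, 44, 6.8) turn [0.     0.0436 0.    ] before-axes [-4.08  0.    1.29] after-axes [-4.13  0.    1.11]
(30, 44.5, 8.2) turn [-0.      0.0436 -0.    ] before-axes [-4.06 -0.    1.2 ] after-axes [-4.1  -0.    1.02]
(27.5, 45, 9) turn [0.     0.0436 0.    ] before-axes [-3.81 -0.    1.77] after-axes [-3.88 -0.    1.6 ]
(25, 45.5, 10) turn [0.     0.0436 0.    ] before-axes [-3.82  0.    1.59] after-axes [-3.89  0.    1.42]
(22.5, 45.8, 10.9) turn [ 0.      0.0436 -0.    ] before-axes [-3.94  0.    1.74] after-axes [-4.02  0.    1.57]
(20, 46.1, 11.7) turn [-0.      0.0436  0.    ] before-axes [-3.89 -0.    1.84] after-axes [-3.96 -0.    1.67]
(17.5, 46.3, 12.5) turn [ 0.      0.0436 -0.    ] before-axes [-3.95  0.    1.86] after-axes [-4.03  0.    1.69]
(15, 46.5, 13.4) turn [ 0.      0.0436 -0.    ] before-axes [-3.92  0.    1.77] after-axes [-4.   0.   1.6]
(12.5, 46.5, 14.5) turn [0.     0.0436 0.    ] before-axes [-4.09 -0.    1.59] after-axes [-4.16 -0.    1.41]
(10, 46.5, 16) turn [ 0.      0.0436 -0.    ] before-axes [-4.05 -0.    1.18] after-axes [-4.09 -0.    1.01]
```

```bash
python3 -m inch '[{"ax":0,"ay":0,"az":0,"dx":1.7,"dy":0,"dz":-0.5,"gripper":0},{"ax":0,"ay":0.0436,"az":0,"dx":-4.1,"dy":0,"dz":1.2,"gripper":0},{"ax":0,"ay":0.0436,"az":0,"dx":-4.05,"dy":0,"dz":1.1,"gripper":0},{"ax":0,"ay":0.0436,"az":0,"dx":-3.85,"dy":0,"dz":1.7,"gripper":0},{"ax":0,"ay":0.0436,"az":0,"dx":-3.85,"dy":0,"dz":1.5,"gripper":0},{"ax":0,"ay":0,"az":0,"dx":0,"dy":0,"dz":0,"gripper":0},{"ax":0,"ay":0,"az":0,"dx":0,"dy":0,"dz":0,"gripper":0}]'
python3 - <<'E'
from plan import *
lip_now()
w=cam("wrist"); save(w,"w13.png",(260,0,400,220),3);s=cam("scene"); save(s,"s13.png",(255,180,345,275),6)
rows([(22.5,45.8,3.5,10.9),(20,46.1,3.5,11.7),(17.5,46.3,3.5,12.5),(15,46.5,3.5,13.4),(12.5,46.5,3.5,14.5),(10,46.5,3.5,16)])
E
```

```text
time: 12.9
position: [0.5813, -0.0937, 0.1137]
tool_rot: [0.993, 0.041, -0.113, 0.006]
ft_force: [1.1, -0.6, -2.4]
grip_width: 0.0174
t 12.9 lip world [ 0.6181 -0.0903  0.0089] lip can mm [46.1  3.9  8.9] yaw,pitch,roll [ 4.7  25.03 -0.12] F [ 1.1 -0.6 -2.4] M [-0.03 -0.27  0.04]
(22.5, 45.8, 10.9) turn [ 0.002   0.0443 -0.    ] before-axes [-5.12  0.54  0.88] after-axes [-5.16  0.54  0.65]
(20, 46.1, 11.7) turn [-0.      0.0436  0.    ] before-axes [-3.89 -0.    1.84] after-axes [-3.96 -0.    1.67]
(17.5, 46.3, 12.5) turn [ 0.      0.0436 -0.    ] before-axes [-3.95  0.    1.86] after-axes [-4.03  0.    1.69]
(15, 46.5, 13.4) turn [ 0.      0.0436 -0.    ] before-axes [-3.92  0.    1.77] after-axes [-4.   0.   1.6]
(12.5, 46.5, 14.5) turn [0.     0.0436 0.    ] before-axes [-4.09 -0.    1.59] after-axes [-4.16 -0.    1.41]
(10, 46.5, 16) turn [ 0.      0.0436 -0.    ] before-axes [-4.05 -0.    1.18] after-axes [-4.09 -0.    1.01]
```

View pics/w13.png

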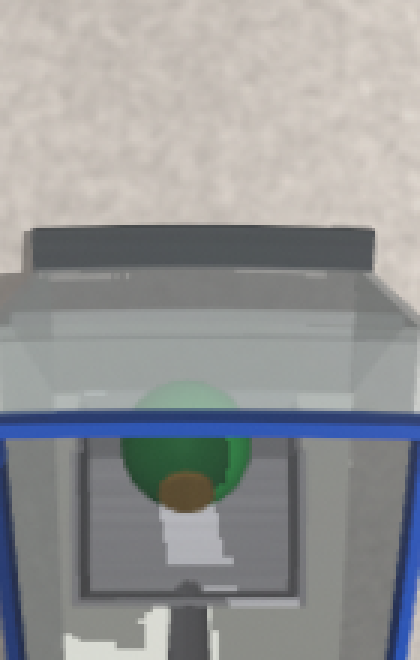

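View pics/s13.png

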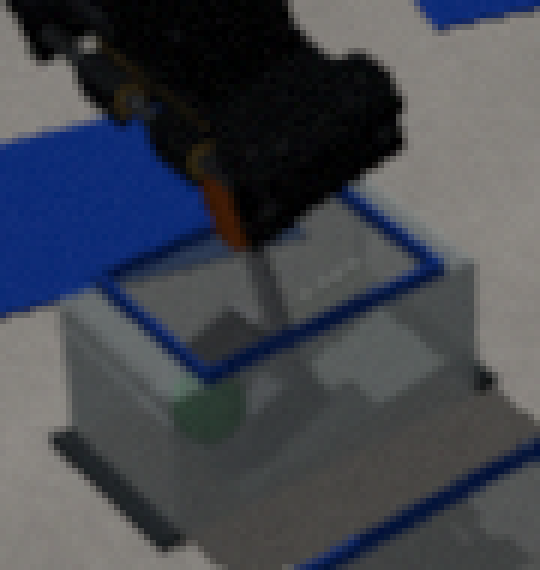

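```bash
python3 -m inch '[{"ax":0,"ay":0.0436,"az":0,"dx":-4.6,"dy":0.3,"dz":0.6,"gripper":0},{"ax":0,"ay":0.0436,"az":0,"dx":-3.95,"dy":0,"dz":1.6,"gripper":0},{"ax":0,"ay":0.0436,"az":0,"dx":-3.95,"dy":0,"dz":1.6,"gripper":0},{"ax":0,"ay":0.0436,"az":0,"dx":-3.95,"dy":0,"dz":1.5,"gripper":0},{"ax":0,"ay":0.0436,"az":0,"dx":-4.1,"dy":0,"dz":1.2,"gripper":0},{"ax":0,"ay":0.0436,"az":0,"dx":-4.05,"dy":0,"dz":0.9,"gripper":0},{"ax":0,"ay":0,"az":0,"dx":0,"dy":0,"dz":0,"gripper":0},{"ax":0,"ay":0,"az":0,"dx":0,"dy":0,"dz":0,"gripper":0}]'
python3 - <<'E'
from plan import *
lip_now()
w=cam("wrist"); save(w,"w14.png",(260,0,400,220),3);s=cam("scene"); save(s,"s14.png",(255,180,345,275),6)
rows([(10,44,3.5,25),(10,42,3.5,120)])
E
```

```text
time: 13.8
position: [0.5569, -0.0963, 0.1096]
tool_rot: [0.999, 0.042, 0.018, 0.0]
ft_force: [0.7, 0.4, -2.0]
grip_width: 0.0178
t 13.8 lip world [ 0.6195 -0.0908  0.018 ] lip can mm [47.5  3.3 18. ] yaw,pitch,roll [ 4.74 10.01 -0.13] F [ 0.7  0.4 -2. ] M [-0.01  0.08 -0.06]
(10, 44, 25) turn [ 0.0028 -0.001   0.0007] before-axes [-3.87 -0.12 -7.05] after-axes [-3.88 -0.14 -7.05]
(10, 42, 120) turn [0. 0. 0.] before-axes [  1.45   0.   -95.01] after-axes [  1.45   0.   -95.01]
```

View pics/w14.png

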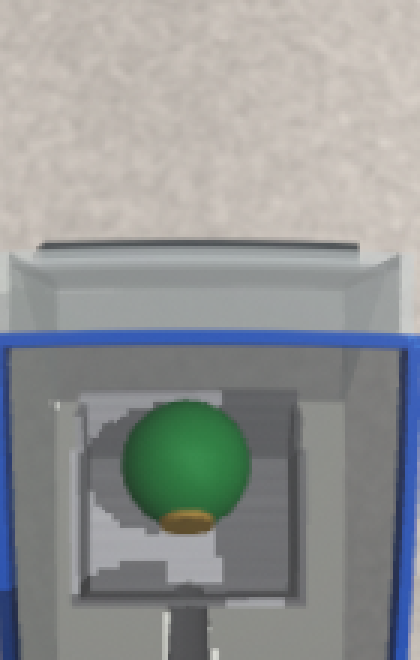

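View pics/s14.png

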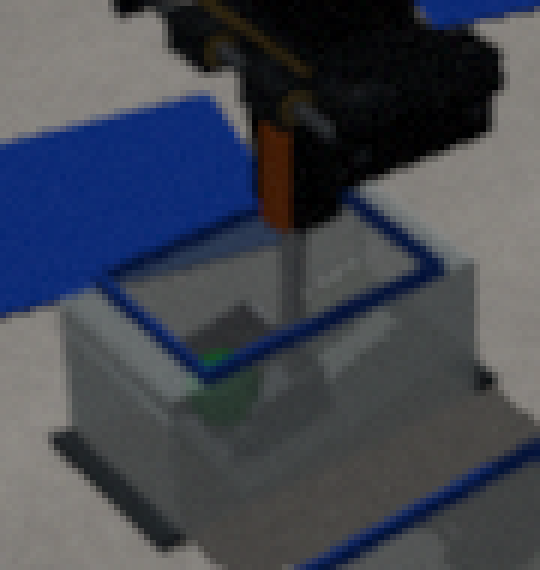

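```bash
python3 -m inch '[{"ax":0,"ay":0,"az":0,"dx":-1.5,"dy":0,"dz":-5,"gripper":0},{"ax":0,"ay":0,"az":0,"dx":-1.5,"dy":0,"dz":-10,"gripper":0},{"ax":0,"ay":0,"az":0,"dx":0,"dy":0,"dz":-18,"gripper":0},{"ax":0,"ay":0,"az":0,"dx":0,"dy":0,"dz":-24,"gripper":0},{"ax":0,"ay":0,"az":0,"dx":0,"dy":0,"dz":-26,"gripper":0},{"ax":0,"ay":0,"az":0,"dx":0,"dy":0,"dz":-22,"gripper":0},{"ax":0,"ay":0,"az":0,"dx":0,"dy":0,"dz":-12,"gripper":0},{"ax":0,"ay":0,"az":0,"dx":0,"dy":0,"dz":-5,"gripper":0}]'
python3 -m inch '[{"ax":0,"ay":0,"az":0,"dx":0,"dy":0,"dz":0,"gripper":0},{"ax":0,"ay":0,"az":0,"dx":0,"dy":0,"dz":0,"gripper":0},{"ax":0,"ay":0,"az":0,"dx":0,"dy":0,"dz":0,"gripper":0}]'
python3 - <<'E'
from plan import *
lip_now()
w=cam("wrist"); save(w,"w15.png",(220,60,420,320),3);s=cam("scene"); save(s,"s15.png",(215,80,375,275),4)
MY=-9.; M=np.array([.570,-.2895,0])
# target: knob ~40mm behind lip... put flat-floor middle (grip +42) near mat centre
S=scoopT(MY,0); 
for h in (.10,.006):
    lip=M+S.apply([.025,0,0])+[0,0,h+.009]
    p,Rt=tcp_for(lip,MY,5); delta(p,Rt)
print(robot.get_obs()["q"])
E
```

```text
time: 14.7
position: [0.5494, -0.0967, 0.2333]
tool_rot: [0.999, 0.042, 0.02, 0.001]
ft_force: [0.5, -0.0, -1.4]
grip_width: 0.0173
time: 15.0
position: [0.5481, -0.0962, 0.2302]
tool_rot: [0.999, 0.042, 0.017, -0.0]
ft_force: [0.2, -0.4, -2.6]
grip_width: 0.0176
t 15.0 lip world [ 0.6105 -0.0906  0.1385] lip can mm [ 38.5   4.3 138.5] yaw,pitch,roll [ 4.75 10.12 -0.06] F [ 0.2 -0.4 -2.6] M [-0.04  0.1   0.  ]
t 15.1 pos [ 0.5483 -0.0963  0.2304] F [ 0.2  0.6 -2.5] w 0.0179
 turn [-0.0178  0.0884  0.2396]  shift now-axes [-40.  183.9  34.5]  shift target-axes [  1.6 187.9  36.1]
t 15.1 pos [ 0.5483 -0.0963  0.2304] F [ 0.2  0.6 -2.5] w 0.0179
 turn [-0.0178  0.0884  0.2396]  shift now-axes [-43.3 183.8 128.4]  shift target-axes [-10.  187.9 129.4]
[-0.38271619  0.41241052  1.62208508  0.01644133  1.07568454  1.09740369]
```

View pics/w15.png

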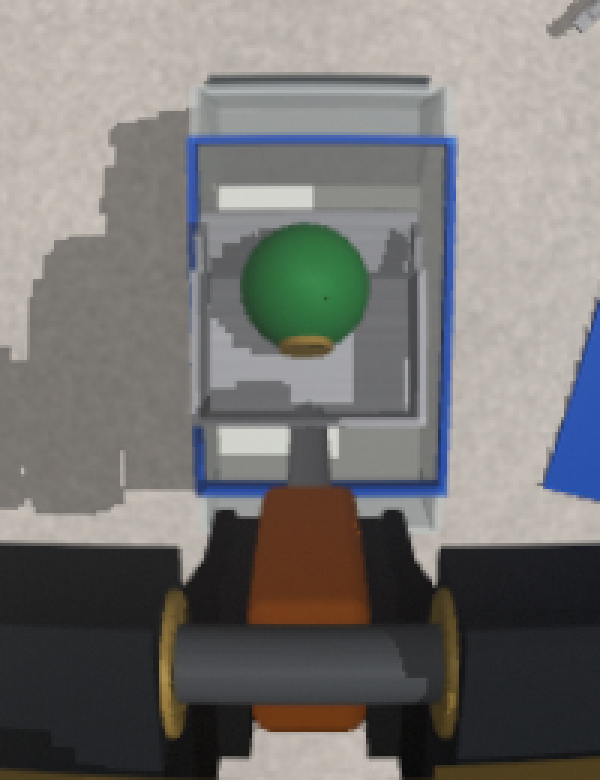

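View pics/s15.png

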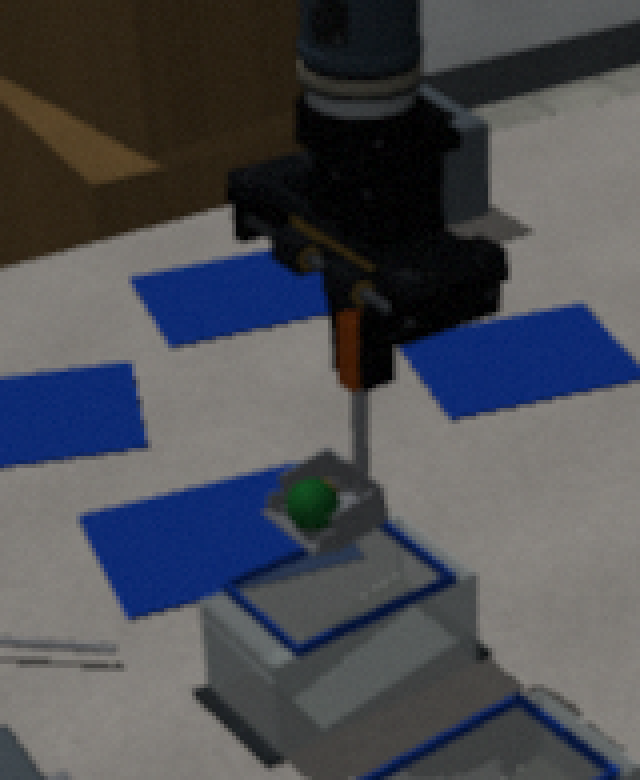

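```bash
python3 - <<'E'
from h import *
M=np.array([.570,-.2895,0]); S=scoopT(CY,0)
for h,th in ((.13,10),(.03,10)):
    lip=M+S.apply([.028,0,0])+[0,0,h+.009]
    p,Rt=tcp_for(lip,CY,th); delta(p,Rt)
E
```

```text
t 15.1 pos [ 0.5483 -0.0963  0.2304] F [ 0.2  0.6 -2.5] w 0.0179
 turn [0.0012 0.0017 0.0002]  shift now-axes [-29.3 194.8  -1. ]  shift target-axes [-29.2 194.8  -1.3]
t 15.1 pos [ 0.5483 -0.0963  0.2304] F [ 0.2  0.6 -2.5] w 0.0179
 turn [0.0012 0.0017 0.0002]  shift now-axes [-32.7 194.7  98.9]  shift target-axes [-32.8 194.8  98.6]
```

```bash
python3 -m inch '[{"ax":0,"ay":0,"az":0,"dx":-0.5,"dy":3,"dz":0,"gripper":0},{"ax":0,"ay":0,"az":0,"dx":-0.9,"dy":6,"dz":0,"gripper":0},{"ax":0,"ay":0,"az":0,"dx":-1.5,"dy":10,"dz":0,"gripper":0},{"ax":0,"ay":0,"az":0,"dx":-2.1,"dy":14,"dz":0,"gripper":0},{"ax":0,"ay":0,"az":0,"dx":-2.5,"dy":17,"dz":0,"gripper":0},{"ax":0,"ay":0,"az":0,"dx":-2.5,"dy":17,"dz":0,"gripper":0},{"ax":0,"ay":0,"az":0,"dx":-2.5,"dy":17,"dz":0,"gripper":0},{"ax":0,"ay":0,"az":0,"dx":-2.5,"dy":17,"dz":0,"gripper":0}]'
python3 -m inch '[{"ax":0,"ay":0,"az":0,"dx":-2.5,"dy":17,"dz":0,"gripper":0},{"ax":0,"ay":0,"az":0,"dx":-2.5,"dy":17,"dz":0,"gripper":0},{"ax":0,"ay":0,"az":0,"dx":-2.5,"dy":17,"dz":0,"gripper":0},{"ax":0,"ay":0,"az":0,"dx":-2.1,"dy":14,"dz":0,"gripper":0},{"ax":0,"ay":0,"az":0,"dx":-1.8,"dy":12,"dz":0,"gripper":0},{"ax":0,"ay":0,"az":0,"dx":-1.4,"dy":9,"dz":0,"gripper":0},{"ax":0,"ay":0,"az":0,"dx":-0.8,"dy":5,"dz":0,"gripper":0},{"ax":0,"ay":0,"az":0,"dx":-0.5,"dy":3,"dz":0,"gripper":0}]'
python3 -m inch '[{"ax":0,"ay":0,"az":0,"dx":0,"dy":0,"dz":3,"gripper":0},{"ax":0,"ay":0,"az":0,"dx":0,"dy":0,"dz":8,"gripper":0},{"ax":0,"ay":0,"az":0,"dx":-0.6,"dy":0,"dz":16,"gripper":0},{"ax":0,"ay":0,"az":0,"dx":-1,"dy":0,"dz":22,"gripper":0},{"ax":0,"ay":0,"az":0,"dx":-1,"dy":0,"dz":22,"gripper":0},{"ax":0,"ay":0,"az":0,"dx":-0.6,"dy":0,"dz":16,"gripper":0},{"ax":0,"ay":0,"az":0,"dx":-0.3,"dy":0,"dz":8,"gripper":0},{"ax":0,"ay":0,"az":0,"dx":0,"dy":0,"dz":3,"gripper":0}]'
python3 - <<'E'
from plan import *
lip_now()
w=cam("wrist"); save(w,"w16.png",(180,20,460,320),2);s=cam("scene"); save(s,"s16.png",(205,80,375,275),4); np.savez("w16.npz",**{k:v for k,v in w.items()})
M=np.array([.570,-.2895,0]); S=scoopT(CY,0)
o=robot.get_obs(); p0,R0=o["position"],R.from_quat(o["tool_rot"])
for h,th in ((.02,10),(.012,5),(.008,0)):
    lip=M+S.apply([.028,0,0])+[0,0,h+.009]; p,Rt=tcp_for(lip,CY,th)
    print(h,th,(R0.inv()*Rt).as_rotvec().round(4),(R0.inv().apply(p-p0)*1000).round(1)); p0,R0=p,Rt
E
```

```text
time: 15.9
position: [0.5421, -0.2004, 0.2311]
tool_rot: [0.999, 0.041, 0.018, 0.0]
ft_force: [-0.4, 0.2, -2.8]
grip_width: 0.0175
time: 16.7
position: [0.536, -0.2934, 0.2307]
tool_rot: [0.999, 0.042, 0.018, 0.0]
ft_force: [-0.2, -0.2, -2.3]
grip_width: 0.0175
time: 17.5
position: [0.5357, -0.2925, 0.1315]
tool_rot: [0.999, 0.042, 0.017, -0.001]
ft_force: [-0.5, 0.3, -2.4]
grip_width: 0.0177
t 17.5 lip world [ 0.5982 -0.2868  0.0398] lip can mm [  10.  -190.3   39.8] yaw,pitch,roll [ 4.79 10.08 -0.03] F [-0.5  0.3 -2.4] M [0.02 0.05 0.04]
0.02 10 [ 0.002  -0.0002  0.0007] [-1.4 -0.4 12. ]
0.012 5 [0.     0.0873 0.    ] [-8.2 -0.  13.5]
0.008 0 [-0.      0.0873  0.    ] [-8.4  0.   9.5]
```

View pics/w16.png

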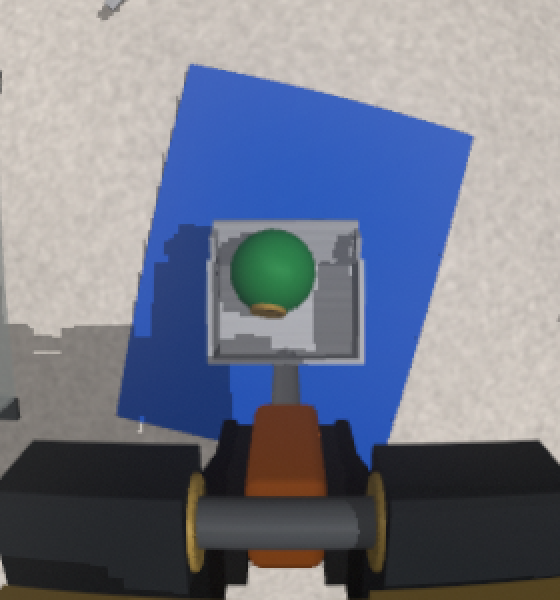

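View pics/s16.png

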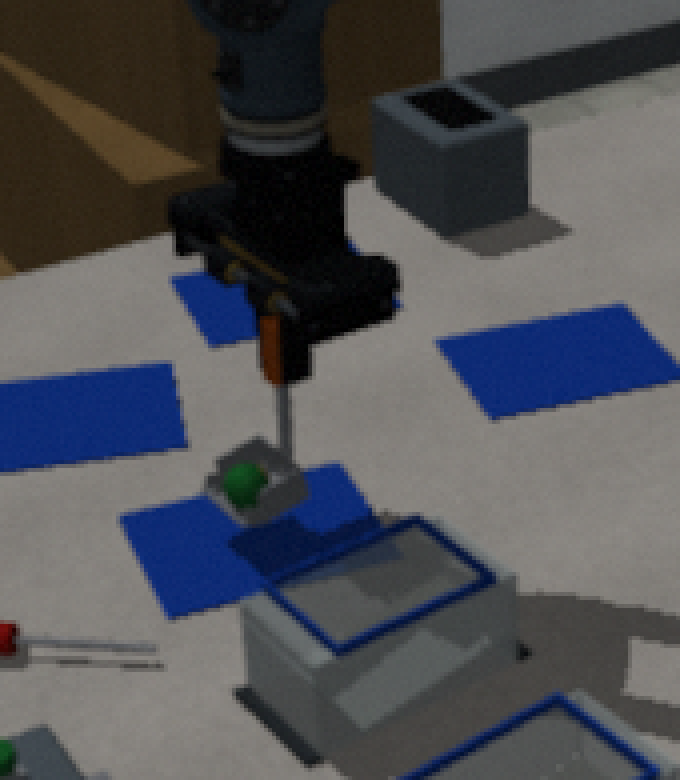

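```bash
python3 -m inch '[{"ax":0,"ay":0,"az":0,"dx":-1,"dy":0,"dz":5,"gripper":0},{"ax":0,"ay":0,"az":0,"dx":-0.4,"dy":0,"dz":5,"gripper":0},{"ax":0,"ay":0.029,"az":0,"dx":-2.75,"dy":0,"dz":4.5,"gripper":0},{"ax":0,"ay":0.029,"az":0,"dx":-2.75,"dy":0,"dz":4.5,"gripper":0},{"ax":0,"ay":0.029,"az":0,"dx":-2.75,"dy":0,"dz":4.5,"gripper":0},{"ax":0,"ay":0.022,"az":0,"dx":-2.1,"dy":0,"dz":2.4,"gripper":0},{"ax":0,"ay":0.022,"az":0,"dx":-2.1,"dy":0,"dz":2.4,"gripper":0},{"ax":0,"ay":0.022,"az":0,"dx":-2.1,"dy":0,"dz":2.4,"gripper":0}]'
python3 -m inch '[{"ax":0,"ay":0.021,"az":0,"dx":-2.1,"dy":0,"dz":2.3,"gripper":0},{"ax":0,"ay":0,"az":0,"dx":0,"dy":0,"dz":0,"gripper":0},{"ax":0,"ay":0,"az":0,"dx":0,"dy":0,"dz":0,"gripper":0}]'
python3 - <<'E'
from plan import *
lip_now()
w=cam("wrist"); save(w,"w17.png",(180,20,460,320),2)
M=np.array([.570,-.2895,0]); S=scoopT(CY,0)
o=robot.get_obs(); p0,R0=o["position"],R.from_quat(o["tool_rot"])
lip=M+S.apply([.028,0,0])+[0,0,.003+.009]; p,Rt=tcp_for(lip,CY,0)
print((R0.inv()*Rt).as_rotvec().round(4),(R0.inv().apply(p-p0)*1000).round(1))
E
```

```text
time: 18.4
position: [0.5226, -0.2949, 0.1008]
tool_rot: [0.995, 0.042, 0.095, -0.003]
ft_force: [-0.6, 0.1, -1.1]
grip_width: 0.0174
time: 18.7
position: [0.5211, -0.295, 0.0982]
tool_rot: [0.994, 0.041, 0.105, -0.003]
ft_force: [-0.3, -0.3, -3.4]
grip_width: 0.0177
t 18.7 lip world [ 0.5986 -0.2883  0.0189] lip can mm [  10.2 -191.8   18.9] yaw,pitch,roll [ 4.74  0.02 -0.15] F [-0.3 -0.3 -3.4] M [-0.04  0.29 -0.03]
[ 0.0029 -0.0001  0.0008] [-2.3 -1.1  6.7]
```

View pics/w17.png

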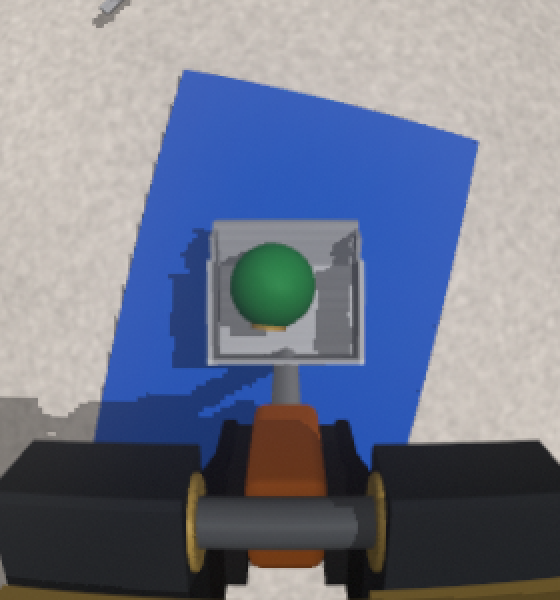

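```bash
python3 -m inch '[{"ax":0,"ay":0,"az":0,"dx":-0.5,"dy":0,"dz":2.5,"gripper":0},{"ax":0,"ay":0,"az":0,"dx":-0.5,"dy":0,"dz":2.4,"gripper":0},{"ax":0,"ay":0,"az":0,"dx":0,"dy":0,"dz":0,"gripper":0},{"ax":0,"ay":0,"az":0,"dx":0,"dy":0,"dz":0,"gripper":0}]'
python3 -c "from h import *;lip_now()"
python3 -m inch '[{"ax":0,"ay":0,"az":0,"dx":-0.2,"dy":0,"dz":1,"gripper":0},{"ax":0,"ay":0,"az":0,"dx":0,"dy":0,"dz":0,"gripper":0},{"ax":0,"ay":0,"az":0,"dx":0,"dy":0,"dz":0,"gripper":0}]'
python3 -c "from h import *;lip_now()"
```

```text
time: 19.15
position: [0.5211, -0.2946, 0.0928]
tool_rot: [0.994, 0.042, 0.105, -0.003]
ft_force: [0.2, -0.7, -2.3]
grip_width: 0.0176
t 19.15 lip world [ 0.5986 -0.2878  0.0135] lip can mm [  10.3 -191.3   13.5] yaw,pitch,roll [ 4.78  0.02 -0.12] F [ 0.2 -0.7 -2.3] M [-0.02  0.3   0.01]
time: 19.45
position: [0.5211, -0.2948, 0.092]
tool_rot: [0.994, 0.041, 0.105, -0.003]
ft_force: [-0.3, -0.3, -1.9]
grip_width: 0.0174
t 19.45 lip world [ 0.5986 -0.288   0.0127] lip can mm [  10.3 -191.5   12.7] yaw,pitch,roll [ 4.77  0.01 -0.13] F [-0.3 -0.3 -1.9] M [-0.06  0.32 -0.03]
```

```bash
python3 -m inch '[{"ax":0,"ay":0,"az":0,"dx":-0.15,"dy":0,"dz":0.7,"gripper":0},{"ax":0,"ay":0,"az":0,"dx":0,"dy":0,"dz":0,"gripper":0},{"ax":0,"ay":0,"az":0,"dx":0,"dy":0,"dz":0,"gripper":0}]'
python3 -c "from h import *;lip_now()"
python3 -m inch '[{"ax":0,"ay":0,"az":0,"dx":-0.1,"dy":0,"dz":0.5,"gripper":0},{"ax":0,"ay":0,"az":0,"dx":0,"dy":0,"dz":0,"gripper":0},{"ax":0,"ay":0,"az":0,"dx":0,"dy":0,"dz":0,"gripper":0}]'
python3 -c "from h import *;lip_now()"
```

```text
time: 19.75
position: [0.5211, -0.2948, 0.0913]
tool_rot: [0.994, 0.041, 0.105, -0.003]
ft_force: [0.0, -0.1, -2.3]
grip_width: 0.0176
t 19.75 lip world [ 0.5987 -0.2881  0.012 ] lip can mm [  10.3 -191.6   12. ] yaw,pitch,roll [ 4.76  0.   -0.13] F [ 0.  -0.1 -2.3] M [ 0.01  0.24 -0.  ]
time: 20.05
position: [0.5212, -0.2949, 0.0913]
tool_rot: [0.994, 0.041, 0.105, -0.003]
ft_force: [-1.6, 0.3, 3.5]
grip_width: 0.0176
t 20.05 lip world [ 0.5987 -0.2882  0.012 ] lip can mm [  10.4 -191.7   12. ] yaw,pitch,roll [ 4.76 -0.01 -0.15] F [-1.6  0.3  3.5] M [0.2  0.34 0.11]
```

```bash
python3 -m inch '[{"ax":0,"ay":0,"az":0,"dx":0.05,"dy":0,"dz":-0.3,"gripper":0},{"ax":0,"ay":0,"az":0,"dx":0,"dy":0,"dz":0,"gripper":24},{"ax":0,"ay":0,"az":0,"dx":0,"dy":0,"dz":0,"gripper":30},{"ax":0,"ay":0,"az":0,"dx":0,"dy":0,"dz":0,"gripper":40},{"ax":0,"ay":0,"az":0,"dx":0,"dy":0,"dz":0,"gripper":60},{"ax":0,"ay":0,"az":0,"dx":0,"dy":0,"dz":0,"gripper":80},{"ax":0,"ay":0,"az":0,"dx":0,"dy":0,"dz":0,"gripper":80},{"ax":0,"ay":0,"az":0,"dx":0,"dy":0,"dz":0,"gripper":80}]'
python3 - <<'E'
from h import *
w=cam("wrist"); save(w,"w18.png",(180,20,460,320),2);print(robot.get_obs()["grip_width"])
E
```

```text
time: 20.85
position: [0.5211, -0.2948, 0.091]
tool_rot: [0.994, 0.041, 0.105, -0.003]
ft_force: [0.0, 0.2, 0.0]
grip_width: 0.058
0.06163233006237129
```

View pics/w18.png

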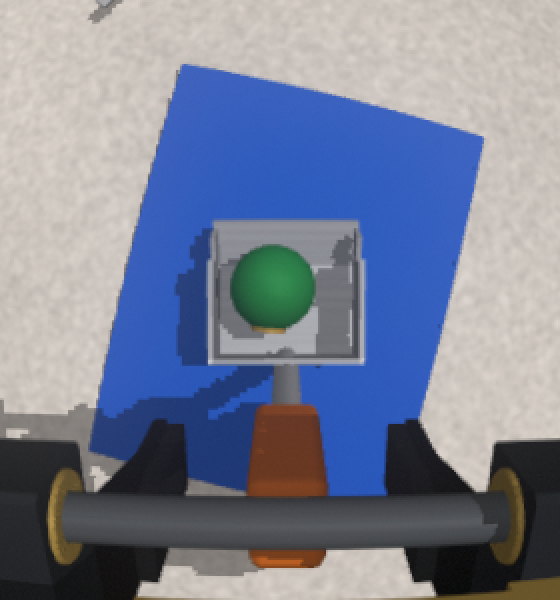

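Released and standing. Retreat along the tool axis.

```bash
python3 -m inch '[{"ax":0,"ay":0,"az":0,"dx":0,"dy":0,"dz":-5,"gripper":80},{"ax":0,"ay":0,"az":0,"dx":0,"dy":0,"dz":-15,"gripper":80},{"ax":0,"ay":0,"az":0,"dx":0,"dy":0,"dz":-25,"gripper":80},{"ax":0,"ay":0,"az":0,"dx":0,"dy":0,"dz":-30,"gripper":80},{"ax":0,"ay":0,"az":0,"dx":0,"dy":0,"dz":-35,"gripper":80},{"ax":0,"ay":0,"az":0,"dx":-20,"dy":0,"dz":-20,"gripper":80},{"ax":0,"ay":0,"az":0,"dx":0,"dy":0,"dz":0,"gripper":80},{"ax":0,"ay":0,"az":0,"dx":0,"dy":0,"dz":0,"gripper":80}]'
python3 - <<'E'
from h import *
np.set_printoptions(precision=4,suppress=True)
t=cam("top");w=cam("wrist");s=cam("scene"); save(w,"w19.png");save(s,"s19.png",(205,80,375,275),4)
G=(40,60,30),(85,255,255)
gs=min((np.linalg.norm(b[2]-(265,195)),b[2]) for b in blobs(mask(s,*G)))[1]
gw=[b for b in blobs(mask(w,*G),100)]; 
for b in gw: print(b[1:3], tri([(w,b[2]),(s,gs)]), onz(w,b[2],.022))
print(gs,robot.get_obs()["time"])
E
```

```text
time: 21.7
position: [0.4744, -0.2986, 0.2151]
tool_rot: [0.994, 0.041, 0.106, -0.003]
ft_force: [-0.0, 0.2, -0.5]
grip_width: 0.0695
(np.int32(603), array([318.262, 127.393])) (array([ 0.5717, -0.2854,  0.0256]), np.float64(0.0014508482725429938)) [[ 0.571  -0.2847  0.022 ]]
[268.6022 208.2366] 21.85
```

View pics/w19.png

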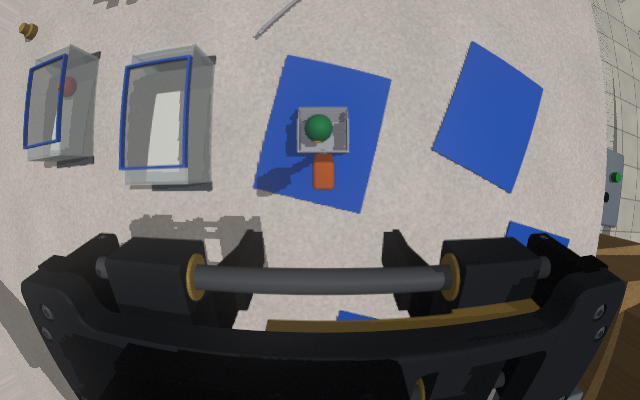

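View pics/s19.png

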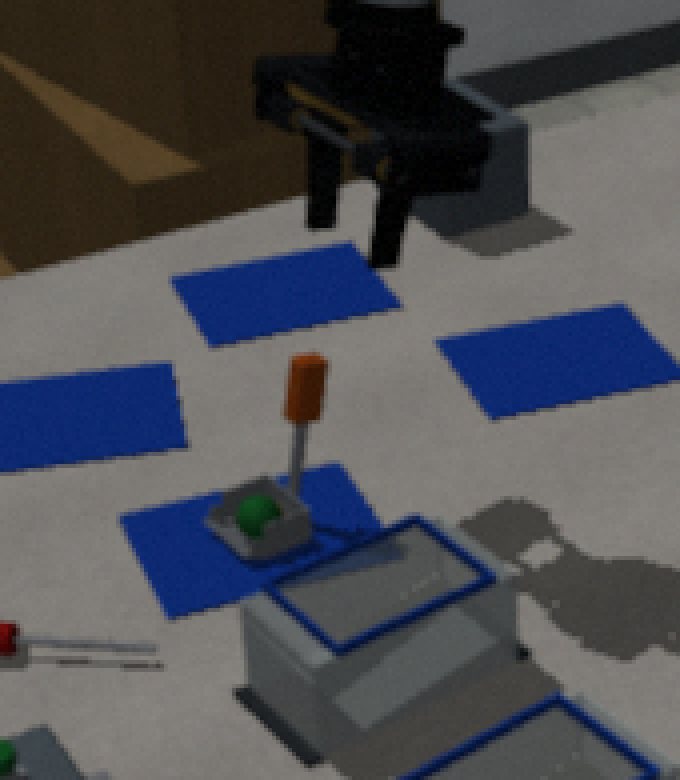

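```bash
python3 -c "
from rig import robot
print(robot.hand_in())"
```

```text
the job is handed in; nothing more can be done
None
```

I took the scoop by its grip and slid its lip at 35° nose-down along the canister floor under the green knob. I righted it to about 10°, lifted it out, and stood it level on the leftmost mat. I then let go, backed off and handed the job in at about 22 s of the 58 s allowed.

**Last checks:**
- **Knob position:** Two views put the knob at about (0.571, -0.285, 0.026) m, within 5 mm of the mat's centre in the plane and below the 36 mm height limit. It sits in the pan about 5 mm off its centre line.
- **Scoop:** It looked upright in both the scene and wrist pictures. Just before release its pitch and roll were under 0.2°.
- **Gripper:** It had backed well away from the scoop, and the wrist force read about zero.
- **Fingers and forces:** The fingers stayed on the grip, well above the knob. The wrist force at the pauses stayed under 10 N.

**Disagreements:** All were small:
- The canister floor met the lip 0.9 mm higher than my model predicted.
- One early height for the knob came out at 13 mm, against 21 to 22 mm from the other views. I used the latter.
- Camera checks of held parts differed by up to about 2 mm.

My first two move calls were refused because every field is required; nothing moved.

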